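Sort the bench after a board repair into its three trays

TASK

The repair is done; put the five things lying in front of the trays away, each flat in its own place: the cutters in the wide bay and the tweezers in the narrow bay of the tool tray, the long circuit board in the long bay and the heat sink in the square bay of the job tray, and the solder reel, standing on its flange, in the round nest of the solder stand. Lay the long things along their bays, either way round, and do not knock over the flux bottle that stands behind the nest.

Things in the scene. Friction and masses are not known exactly. Their poses are not given: they have to be found in the camera images.
- cutters_mid (a point): Flush cutters with two blue grips, lying flat, 123 mm long, 52 mm across the grips, 13 mm high. The point is the centre, half-way up; y axis lengthwise (jaws to grips), z up. Grasp across the grips, at the centre or up to 25 mm towards +y.
- tweezers_mid (a point): Steel tweezers lying flat, 118 mm long, 11 mm wide at the middle, 9 mm high. The point is the centre, half-way up; y axis lengthwise, z up. Pinch across the middle.
- board_mid (a point): Long narrow green circuit board on standoffs over a clear base, 130 x 40 mm, 21 mm high. The point is the centre, half-way up; y axis lengthwise, z up. The base (40 mm wide) is 3 mm thick; the board, 15 to 17 mm up, spans x = -14 to +20 mm: a grasp across it, above the base, is 34 mm wide, its middle 3 mm to +x of the point.
- heat_sink_mid (a point): Finned aluminium heat sink, solid to the grasp, 40 x 40 mm, 26 mm high. The point is the centre, half-way up; x and y axes square to its sides.
- reel_mid (a point): Reel of solder wire with black flanges, standing on one flange, 52 mm in diameter, 40 mm high. The point is the centre, half-way up. Grasp it across the flanges, in any direction. (Like the other things, it may lie on the patterned mouse mat, 3 mm thick.)
- tool_tray: Dark tool tray, 147 (x) by 127 mm (y). Wide bay 139 x 69 mm, centre at y = -26 mm, for the cutters; narrow bay 139 x 27 mm, centre at y = +47 mm, for the tweezers. Sides and rib are open over the middle 60 mm of x, for fingers. Floors 4 mm above the desk, rims 16 mm. Fixed. Origin at desk level under its centre, x lengthwise, away from the robot, y left.
- job_tray: Dark tray, 154 (x) by 143 mm (y). Long bay 146 x 56 mm, centre at y = -40.5 mm, for the circuit board; square bay 56 x 56 mm, centre at y = +40.5 mm, for the heat sink (jaws across y), by cells of screws. Sides and rib are open over the middle 44 mm of x, for fingers. Floors 4 mm above the desk, rims 16 mm. Fixed. Origin at desk level under its centre, x lengthwise, away from the robot, y left.
- solder_stand: Dark stand, 150 (x) by 86 mm (y). Round nest for the reel centred at x = -33 mm, inside four stops on the diagonals, 34 mm from its centre; 34 mm gaps between them along x and y, for fingers. Cup with the flux bottle at x = +49 mm. Floors 4 mm above the desk, rims 16 mm. Fixed. Origin at desk level under its centre, x lengthwise, away from the robot, y left.
- flux_bottle: Amber flux bottle, 30 mm in diameter, body 66 mm high, 104 mm with its needle cap, standing loose in the cup (24 mm high) of the solder stand. Stays there. Origin under its centre, z up.

How it is judged:
At the end, for the whole second after the job is handed in: Each of the five lies at rest on the floor of its own bay or nest: centre within 12 mm (reel 13) of the bay's centre along each tray axis, at most 4 mm high, tilted under 0.12 rad, long things within 0.22 rad of the bay's length; the flux bottle stands upright in its cup (x of cutters_mid in the frame of tool_tray between -0.012 and 0.012 m and y of cutters_mid in the frame of tool_tray between -0.038 and -0.014 m and z of cutters_mid in the frame of tool_tray below 0.0145 m and angle between each of cutters_mid, tweezers_mid, board_mid, heat_sink_mid, reel_mid, flux_bottle's own z axis and vertical below 0.12 rad and angle between the y axis of each of cutters_mid, tweezers_mid and the x axis of tool_tray, either way round below 0.22 rad and linear speed of each of cutters, tweezers, board, heat_sink, reel below 0.02 m/s and x of tweezers_mid in the frame of tool_tray between -0.012 and 0.012 m and y of tweezers_mid in the frame of tool_tray between 0.035 and 0.059 m and z of tweezers_mid in the frame of tool_tray below 0.0125 m and x of board_mid in the frame of job_tray between -0.012 and 0.012 m and y of board_mid in the frame of job_tray between -0.0525 and -0.0285 m and z of board_mid in the frame of job_tray below 0.0185 m and angle between the y axis of board_mid and the x axis of job_tray, either way round below 0.22 rad and x of heat_sink_mid in the frame of job_tray between -0.012 and 0.012 m and y of heat_sink_mid in the frame of job_tray between 0.0285 and 0.0525 m and z of heat_sink_mid in the frame of job_tray below 0.021 m and x of reel_mid in the frame of solder_stand between -0.046 and -0.02 m and y of reel_mid in the frame of solder_stand between -0.013 and 0.013 m and z of reel_mid in the frame of solder_stand below 0.028 m and horizontal distance between flux_bottle and solder_stand below 0.056 m); the robot touches nothing.
It fails at once if the flux bottle is knocked over (angle between flux_bottle's own z axis and vertical above 0.35 rad).
It also fails if it takes over 115 s, if anything falls off the work surface, if the arm or the gripper's body presses on something with over 40 N, if the wrist force passes 120 N, or if a joint passes its speed limit or range.

ROBOT

A 7-joint arm with a two-finger parallel gripper is mounted at the origin on a cart in front of the work surface, level with it; the furniture and walls round the work are solid. World frame = base frame: x ahead of the robot, y to its left, z up, the work surface at z = 0. Lengths are in m, angles in rad, forces in N, time in s.
With the tool pointing down it reaches from about 0.4 to 0.85 m from the base axis. Payload 10.4 kg.
Tool frame: the origin (TCP) lies at the very end of the fingers, on their centre line; the grasp point (between the pads) lies 19 mm behind it (manip.grip_point_offset is the z of the grasp point in the tool frame, in m); z points along the fingers, y is the direction in which the jaws open and shut (so a half turn about z gives the same grasp; the last joint's range is limited). The gripper opens to 85 mm and grips with 20 to 120 N. Pads are 22 mm wide; open, the fingers measure 114 mm over their backs; the gripper's body (76 mm by 85 mm) begins 54 mm behind the grasp point. The pads swing forward as they close: fully open they stand 13 mm farther back than shut.
Start: joints at [-1.295, 0.332, -0.065, 1.46, 0.022, 1.35, -0.088], TCP at [0.184, 0.597, 0.231] pointing down, gripper open.
Joint ranges: [-2.6, 2.6], [-0.5, 2.12], [-1.47, 1.34], [0.16, 2.42], [-1.27, 4.41], [0.06, 2.06], [-2.6, 2.6]. Speed limits (rad/s): [2.22, 2.22, 2.79, 2.79, 3.14, 3.14, 3.14].

INTERFACE

Orientations are given as a unit quaternion [x, y, z, w].
In Python, from workcell import manip, camera, get_calibration, hand_in gives the robot as it stands.
- The arm moves only by the shell command python3 -m pendant 'ROWS' [FORCE]. ROWS is JSON, a list of rows, each a list of 5 numbers: the shift along the tool's x, y, z in units of 40 mm (1.0 is 40 mm), then the turn about the tool's z in units of 6 degrees (1.0 is 6 degrees), then the closure, from 0 (fully open) to 1 (shut). A call has 1 to 5 rows; each row is the pose to reach, as a shift and turn from the pose commanded when the call began, along the tool's axes at that moment; what a row does not reach only later rows make up. A row lasts 1/8 s, in which the tool goes at most 62.5 mm and 10.7 degrees, less where a joint would pass 70% of its speed; a pose out of reach is approached as far as the arm can. A call with a gripper value outside its range is refused whole. The fingers move at their own pace and stop on an object; FORCE is the grip in N (left out, the last holds). Time passes only in rows, so rows that repeat a pose let the fingers close. It gives the time, the measured TCP pose, the force and the opening at its end, in the units of the state.
- manip.get_obs(): the state, without advancing time (a new reading comes with each control period).
- camera(name): name is "scene" or "side" or "wrist"; returns (picture, depth): 400x640x3 uint8, red, green, blue; 400x640 float32, m along the optical axis (not along the pixel's ray), 0 where there is no reading.
- get_calibration(name): a dict with "vfov" (degrees; the focal length in pixels is half the picture's height over the tangent of half this angle, whatever the lens; pixels are square), "cx", "cy" (the principal point, pixels), "distortion" ([k1, k2, p1, p2, k3] as OpenCV has them; the pictures are not rectified), "position" and "rotation" of the camera in the world. Camera axes: x right, y down, z forward; pixel columns grow to the right and rows downward; lengths in m; the calibration is good to about 2 mm. A picture is of the moment at which its call begins: read the wrist's pose just before it. get_calibration takes no time and is no camera call; for the wrist camera it gives the pose at the moment of the call.
- hand_in(): hands the job in, once; it reports no verdict.
The state is a dict: "clock": time; "joint_pos": joint angles; "joint_velocities": joint speeds; "tau": joint torques, N m; "position": TCP position; "ee_rot": TCP orientation; "ft_force": force on the tool from outside, world axes, zero at the start; "torque": the same for the moment, N m; "grip_width": opening from 0.0 (shut) to 1.0 (fully open).
Only numpy, scipy, OpenCV 4.12 (cv2) and the standard library are available. Lean on these libraries where they do the work, as an engineer would, in place of code of your own. Each camera call takes 0.05 s, during which the arm holds its last target.

## Working session

There is one attempt and no reset: what is moved stays moved. The work goes in short steps, Python scripts to look and compute and a shell command to move; the robot and the scene stay as the last step left them, time stands still between calls to the robot, and variables do not carry over. Pictures are saved under pics/ and viewed, and the job is handed in when it is done.

```bash
ls; mkdir -p pics; python3 - <<'E'
from workcell import manip, camera, get_calibration
import cv2,json
o=manip.get_obs(); print({k:(v if not hasattr(v,'tolist') else v.tolist()) for k,v in o.items()}); print(manip.grip_point_offset)
import numpy as np
for n in ["scene","side","wrist"]:
    c=get_calibration(n); print(n,c)
    p,d=camera(n); cv2.imwrite(f"pics/{n}0.png",p[:,:,::-1]); np.savez(f"{n}0.npz",p=p,d=d)
E
```

```text
pics
{'clock': 0.0, 'joint_pos': [-1.2945909614812003, 0.33289262604447356, -0.06467217759979035, 1.4609116800108501, 0.021609735824193635, 1.349910932063889, -0.0885018419057925], 'joint_velocities': [0.000543867467814058, -0.00198289832023419, 0.00023593556204424458, 0.0006070018988586533, -0.0003670907926863439, -0.0014813994544221921, -0.0020234541351146417], 'tau': [6.412439006453496e-06, -62.545788288116455, 0.049003930762410164, -39.160040616989136, 0.01616148801986128, 0.010136032069567591, -8.28440079203574e-06], 'position': [0.1839027536660435, 0.596948331114194, 0.23051705918673596], 'ee_rot': [0.14885024623951168, 0.9888594920927568, -0.0007105771053045803, -6.45962010196113e-05], 'ft_force': [0.2326180710104862, -0.7276843338966856, 0.6020990995209272], 'torque': [0.0031967980798265805, -0.05540805512853659, -0.030863686751101984], 'grip_width': 1.0005933265571614}
-0.0187
scene {'vfov': 42.71296454972436, 'cx': 322.1099084204982, 'cy': 205.01093014794836, 'distortion': array([-0.16420781,  0.        ,  0.        ,  0.        ,  0.        ]), 'position': array([ 0.07394267, -0.4683479 ,  0.8679709 ]), 'rotation': array([ 0.87539763, -0.30306895,  0.12347869, -0.35578255])}
side {'vfov': 52.483567890622794, 'cx': 318.97099048396854, 'cy': 197.07180239680235, 'distortion': array([-0.05040754,  0.        ,  0.        ,  0.        ,  0.        ]), 'position': array([0.4528663 , 1.01990886, 0.61944821]), 'rotation': array([-0.06234975,  0.87758103, -0.47433296,  0.03118144])}
wrist {'vfov': 68.5300062493135, 'cx': 315.4153398789111, 'cy': 196.65666410161904, 'distortion': array([-0.05471845,  0.        ,  0.        ,  0.        ,  0.        ]), 'position': array([0.10994802, 0.61908145, 0.37268366]), 'rotation': array([0.79538631, 0.5867996 , 0.08934698, 0.12265382])}
```

View pics/scene0.png

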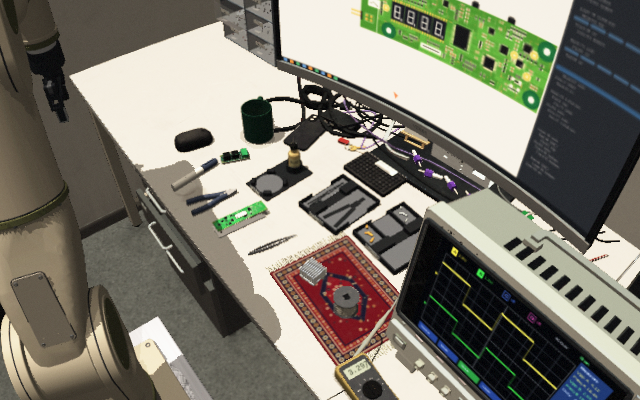

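View pics/side0.png

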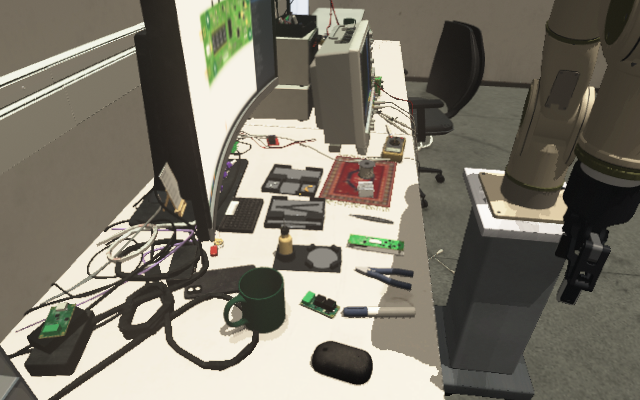

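View pics/wrist0.png

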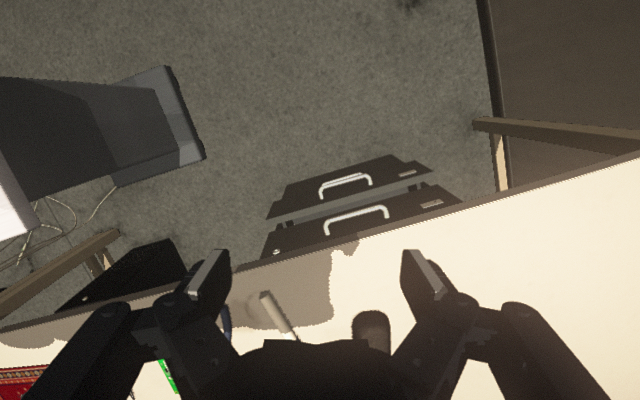

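```bash
cat > h.py <<'E'
import numpy as np, cv2
from scipy.spatial.transform import Rotation as R
from workcell import manip, camera, get_calibration
def K(c,h=400):
    f=h/2/np.tan(np.radians(c['vfov'])/2); return np.array([[f,0,c['cx']],[0,f,c['cy']],[0,0,1.]])
def rays(c,uv):
    q=cv2.undistortPoints(np.array(uv,float).reshape(-1,1,2),K(c),c['distortion'],None,None,None).reshape(-1,2)
    d=np.c_[q,np.ones(len(q))]
    return R.from_quat(c['rotation']).apply(d)
def onz(c,uv,z):
    r=rays(c,uv); t=(z-c['position'][2])/r[:,2]; return c['position']+t[:,None]*r
def proj(c,P):
    Rm=R.from_quat(c['rotation']).inv().as_matrix(); 
    return cv2.projectPoints(np.array(P,float).reshape(-1,1,3),cv2.Rodrigues(Rm)[0],-Rm@c['position'],K(c),c['distortion'])[0].reshape(-1,2)
def cloud(c,d):
    v,u=np.mgrid[0:400,0:640]; r=rays(c,np.stack([u,v],-1).reshape(-1,2))
    return (c['position']+r*d.reshape(-1,1)).reshape(400,640,3)
def pose(o=None):
    o=o or manip.get_obs(); return np.array(o['position']),R.from_quat(o['ee_rot'])
def yaw(o=None):
    p,r=pose(o); x=r.apply([1,0,0]); return np.degrees(np.arctan2(x[1],x[0]))
def go(target,phi=None):
    """target world TCP, phi: world angle (deg) wanted for tool y (jaw) axis, mod 180"""
    p,r=pose(); s=r.inv().apply(np.array(target)-p)/0.04
    y=r.apply([0,1,0]); t=0
    if phi is not None:
        cur=np.degrees(np.arctan2(y[1],y[0])); d=(phi-cur+90)%180-90; t=-d/6
    return np.round(s,2),round(t,2)
E
python3 - <<'E'
from h import *
for n,(a,b,c,d) in dict(scene=(130,430,170,370),side=(240,440,220,340)).items():
    z=np.load(n+'0.npz'); cv2.imwrite(f'pics/{n}z.png',cv2.resize(z['p'][c:d,a:b,::-1],None,fx=800/(b-a),fy=800/(b-a),interpolation=cv2.INTER_CUBIC)[:600])
z=np.load('scene0.npz'); X=cloud(get_calibration('scene'),z['d'])
for nm,(u,v) in dict(reel=(347,295),hs=(312,270),board=(240,217),tw=(270,244),cut=(214,200),nest=(268,183),bottle=(293,155),tool=(340,203),job=(392,237),desk=(230,250)).items(): print(nm,X[v,u].round(3))
E
```

```text
reel [ 0.463 -0.053  0.035]
hs [0.452 0.045 0.023]
board [0.416 0.267 0.018]
tw [0.432 0.171 0.001]
cut [0.398 0.358 0.012]
nest [0.537 0.335 0.004]
bottle [0.612 0.331 0.057]
tool [ 0.635  0.175 -0.001]
job [0.657 0.019 0.002]
desk [0.352 0.211 0.001]
```

View pics/scenez.png

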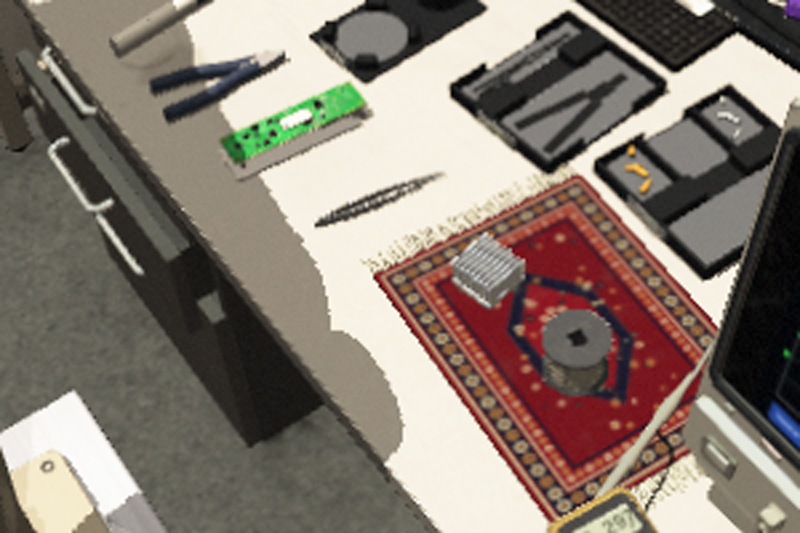

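View pics/sidez.png

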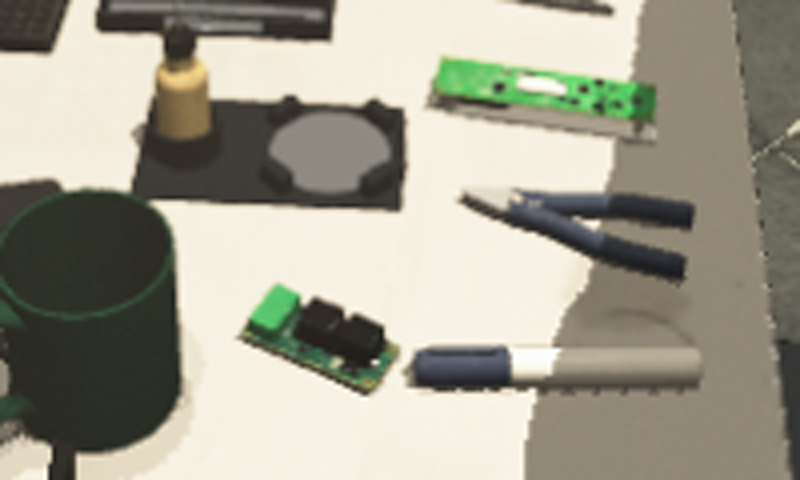

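```bash
python3 - <<'E'
from h import *
c=get_calibration('wrist'); p,r=pose()
print('cam in tool',r.inv().apply(c['position']-p), 'axis tool',r.inv().apply(rays(c,[[c['cx'],c['cy']]])), 'up row tool',r.inv().apply(rays(c,[[320,0],[320,399],[0,200],[639,200]])))
print(onz(c,[[320,0],[320,200],[0,200],[639,200],[320,300]],0).round(3),yaw())
# coarse: tray / reel from scene
s=get_calibration('scene')
def pts(l,z): print(onz(s,l,z).round(3).tolist())
E
```

```text
cam in tool [ 0.07717285 -0.00082988 -0.14211762] axis tool [[-2.99908018e-01 -7.57646307e-04  9.53967823e-01]] up row tool [[ 0.35609536  0.0158317   1.16021507]
 [-0.97603016  0.01472599  0.74142111]
 [-0.31047472 -1.16052414  0.94972477]
 [-0.31289102  1.19501798  0.95083592]]
[[0.002 0.657 0.   ]
 [0.228 0.588 0.   ]
 [0.092 0.147 0.   ]
 [0.365 1.03  0.   ]
 [0.38  0.542 0.   ]] 162.8776323710295
```

```bash
python3 - <<'E'
from h import *
print(go([0.5,0.2,0.32],-90))
E
```

```text
(array([-10.47,  -7.16,  -2.22]), np.float64(-2.85))
```

```bash
python3 -m pendant '[[-1.2,-0.8,-0.25,-0.3,0],[-2.4,-1.6,-0.5,-0.7,0],[-3.6,-2.4,-0.75,-1,0],[-4.8,-3.2,-1,-1.3,0],[-6,-4,-1.25,-1.6,0]]' && python3 -m pendant '[[-1.2,-0.8,-0.25,-0.3,0],[-2.4,-1.6,-0.5,-0.7,0],[-3.6,-2.4,-0.75,-1,0],[-4.4,-3.1,-1,-1.25,0],[-4.4,-3.1,-1,-1.25,0]]'
python3 - <<'E'
from h import *
c=get_calibration('wrist'); p,d=camera('wrist'); cv2.imwrite('pics/w1.png',cv2.resize(p[:,:,::-1],(800,500))); np.savez('w1.npz',p=p,d=d,**c)
print(pose()[0],yaw())
E
```

```text
clock: 0.78
position: [0.3672, 0.372, 0.2816]
ee_rot: [0.065, 0.998, 0.0, -0.0]
ft_force: [1.1, -0.1, 0.4]
grip_width: 1.002
clock: 1.4
position: [0.5268, 0.2241, 0.3217]
ee_rot: [0.003, 1.0, -0.0, 0.001]
ft_force: [0.1, 0.3, 0.7]
grip_width: 0.996
[0.52521843 0.22650769 0.32120181] 179.80414846555007
```

View pics/w1.png

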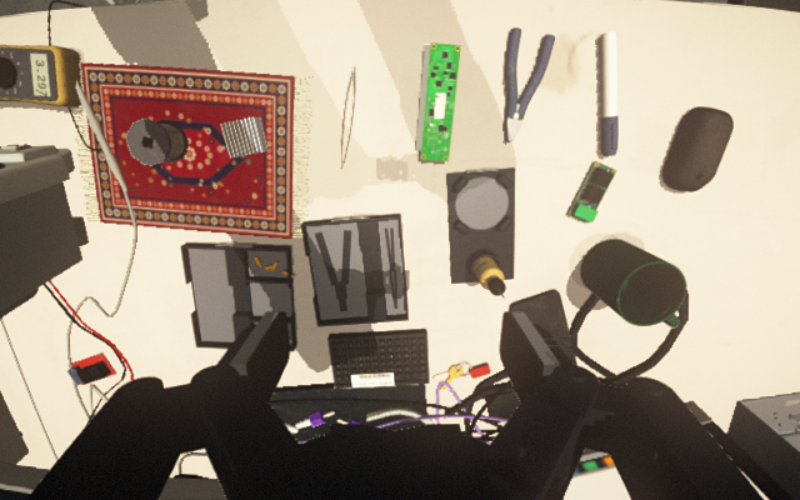

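```bash
python3 - <<'E'
from h import *
z=np.load('w1.npz'); p=z['p']; c={k:z[k] for k in ('vfov','cx','cy','distortion','position','rotation')}; c['vfov']=float(c['vfov'])
X=cloud(c,z['d'])
def blk(a,b,cc,d,n,s):
    cv2.imwrite(f'pics/{n}.png',cv2.resize(p[cc:d,a:b,::-1],None,fx=s,fy=s,interpolation=cv2.INTER_CUBIC))
blk(330,450,10,140,'zA',4.5); blk(60,250,40,200,'zB',3.7); blk(140,420,125,290,'zC',2.8)
Z=X[:,:,2]; hsv=cv2.cvtColor(p,cv2.COLOR_RGB2HSV)
v=(Z*1000/60*255).clip(0,255).astype(np.uint8); cv2.imwrite('pics/hz.png',cv2.resize(v,(800,500)))
g=lambda u0,u1,v0,v1:np.median(X[v0:v1,u0:u1].reshape(-1,3),0).round(4)
print('desk',g(280,300,100,110),g(380,395,110,120),g(440,460,140,150))
E
```

```text
desk [ 4.492e-01  1.847e-01 -3.000e-04] [ 0.4636  0.3331 -0.0006] [ 5.103e-01  4.359e-01 -5.000e-04]
```

View pics/zA.png

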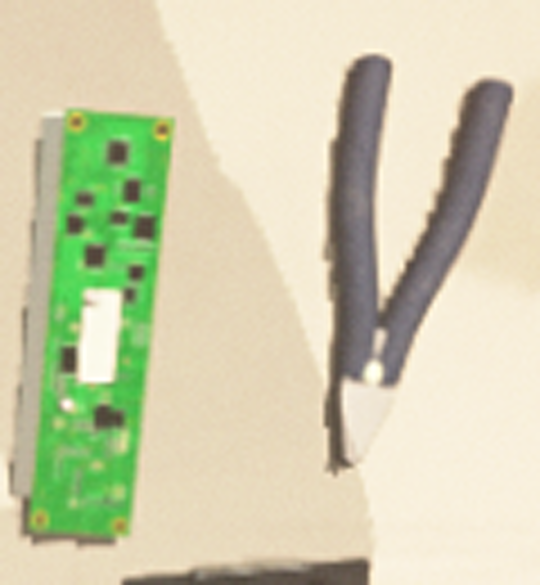

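View pics/zB.png

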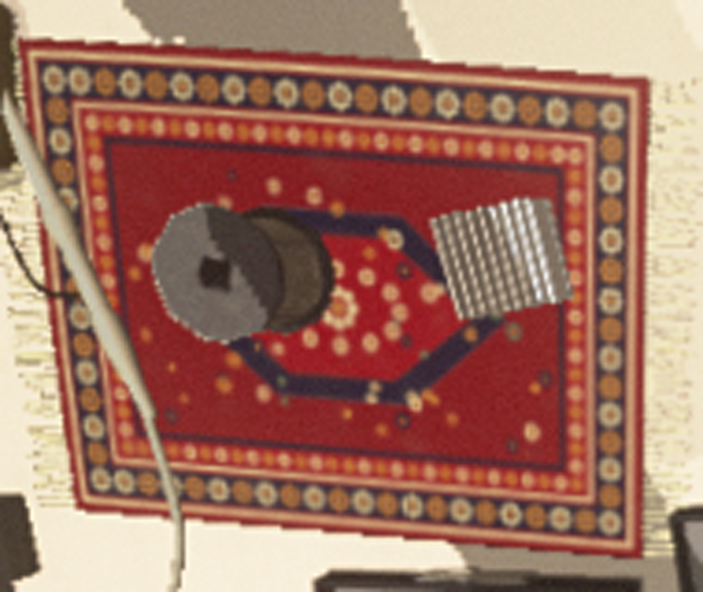

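View pics/zC.png

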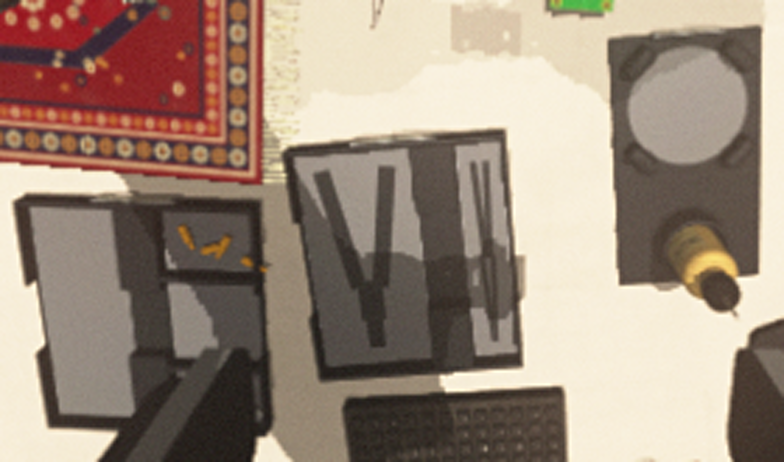

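View pics/hz.png

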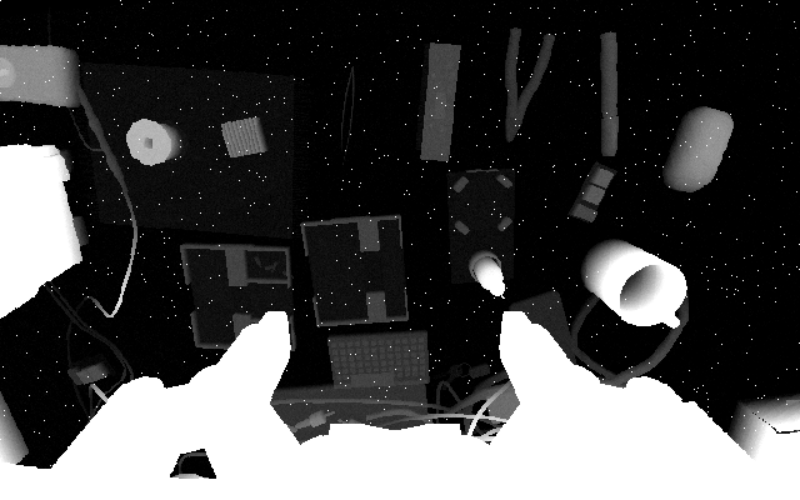

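```bash
cat >> h.py <<'E'
def load(n):
    z=np.load(n); c={k:z[k] for k in ('vfov','cx','cy','distortion','position','rotation')}; c['vfov']=float(c['vfov'])
    return z['p'],cloud(c,z['d']),c
def rect(X,box,z0,z1,extra=None,big=True,pt=False):
    m=(X[...,0]>box[0])&(X[...,0]<box[1])&(X[...,1]>box[2])&(X[...,1]<box[3])&(X[...,2]>z0)&(X[...,2]<z1)
    if extra is not None: m&=extra
    n,l,s,_=cv2.connectedComponentsWithStats(m.astype(np.uint8))
    if big:
        m=l==1+np.argmax(s[1:,4])
    else:
        for i in range(1,n):
            if s[i,4]<6: m[l==i]=0
    P=X[m]; r=cv2.minAreaRect(P[:,:2].astype(np.float32)*1000)
    (cx,cy),(w,h),a=r
    if w<h: a+=90; w,h=h,w
    a=(a+90)%180-90
    return dict(c=(round(cx,1),round(cy,1)),size=(round(w,1),round(h,1)),ang_long=round(a,1),zmed=round(float(np.median(P[:,2]))*1000,1),zmax=round(float(np.percentile(P[:,2],95))*1000,1),n=len(P)),P
E
python3 - <<'E'
from h import *
p,X,c=load('w1.npz')
hsv=cv2.cvtColor(p,cv2.COLOR_RGB2HSV)
print('reel',rect(X,(.38,.56,-.15,.02),.036,.05)[0])
print('hs',rect(X,(.38,.56,.0,.1),.02,.04)[0])
print('tw',rect(X,(.33,.53,.1,.21),.003,.02)[0])
print('board top',rect(X,(.3,.53,.2,.32),.012,.03)[0])
print('board all',rect(X,(.3,.53,.2,.32),.002,.03)[0])
print('cut',rect(X,(.3,.55,.32,.43),.004,.03)[0])
for n,b in dict(tool=(.5,.75,.09,.25),job=(.53,.8,-.08,.1),st=(.45,.68,.25,.42)).items():
    print(n,rect(X,b,.0025,.02,big=True)[0], rect(X,b,.012,.02,big=False)[0])
E
```

```text
reel {'c': (456.7, -57.5), 'size': (51.1, 50.7), 'ang_long': -42.1, 'zmed': 42.5, 'zmax': 43.8, 'n': 970}
hs {'c': (454.1, 46.1), 'size': (41.7, 39.8), 'ang_long': -81.7, 'zmed': 26.0, 'zmax': 29.1, 'n': 778}
tw {'c': (423.3, 168.6), 'size': (92.2, 11.1), 'ang_long': -8.2, 'zmed': 7.7, 'zmax': 9.7, 'n': 160}
board top {'c': (419.4, 275.5), 'size': (127.7, 34.7), 'ang_long': -4.2, 'zmed': 16.4, 'zmax': 18.5, 'n': 2192}
board all {'c': (417.8, 273.1), 'size': (130.4, 40.4), 'ang_long': -4.9, 'zmed': 16.3, 'zmax': 18.4, 'n': 2440}
cut {'c': (401.6, 370.9), 'size': (122.1, 51.9), 'ang_long': -8.4, 'zmed': 11.3, 'zmax': 13.4, 'n': 1423}
tool {'c': (628.1, 171.8), 'size': (149.5, 127.2), 'ang_long': 4.2, 'zmed': 4.0, 'zmax': 15.9, 'n': 5930} {'c': (653.8, 176.7), 'size': (201.6, 133.3), 'ang_long': 4.2, 'zmed': 14.9, 'zmax': 16.5, 'n': 1879}
job {'c': (666.5, 10.6), 'size': (156.5, 146.6), 'ang_long': -2.5, 'zmed': 4.4, 'zmax': 16.0, 'n': 5607} {'c': (666.3, 8.8), 'size': (155.3, 145.7), 'ang_long': -1.5, 'zmed': 15.2, 'zmax': 16.9, 'n': 1337}
st {'c': (569.7, 335.4), 'size': (151.6, 84.9), 'ang_long': 4.4, 'zmed': 3.5, 'zmax': 15.0, 'n': 3208} {'c': (521.2, 322.1), 'size': (184.2, 89.5), 'ang_long': 24.8, 'zmed': 15.9, 'zmax': 17.8, 'n': 907}
```

```bash
python3 - <<'E'
from h import *
p,X,c=load('w1.npz')
r,P=rect(X,(.3,.55,.32,.43),.004,.03)
q=P[:,:2]; m=q.mean(0); w,v=np.linalg.eigh(np.cov((q-m).T)); a=v[:,1]; a=a*np.sign(a[0])
# symmetric axis: mid of two grips per slice
from numpy import array
print('pca ang',np.degrees(np.arctan2(a[1],a[0])))
for ang in (-8.4,np.degrees(np.arctan2(a[1],a[0]))):
    e=array([np.cos(np.radians(ang)),np.sin(np.radians(ang))]); n=array([-e[1],e[0]]); s=q@e; t=q@n
    print(ang,'ext',np.ptp(s),np.ptp(t),'centre',(e*(s.max()+s.min())/2+n*(t.max()+t.min())/2).round(4))
    for k in np.arange(s.min()+.005,s.max(),.012):
        u=t[abs(s-k)<.003]; print(round(k-(s.max()+s.min())/2,3),round((u.min()+u.max())/2-(t.max()+t.min())/2,4),round(np.ptp(u),4))
# tweezers by color
hsv=cv2.cvtColor(p,cv2.COLOR_RGB2HSV); 
print(hsv[90:135,270:290,2][::6])
r,P=rect(X,(.33,.53,.14,.2),.0025,.02,big=False); print(r)
# around reel heights
B=X.reshape(-1,3); b=B[(B[:,0]>.3)&(B[:,0]<.62)&(B[:,1]<-.05)&(B[:,1]>-.22)&(B[:,2]>.008)&(np.hypot(B[:,0]-.457,B[:,1]+.0575)>.05)]
for y in np.arange(-.21,-.06,.015):
    k=b[abs(b[:,1]-y)<.0075]
    if len(k): print('y',round(y,3),'x',k[:,0].min().round(3),k[:,0].max().round(3),'zmax',k[:,2].max().round(3),len(k))
E
```

```text
pca ang -8.855392959772427
-8.4 ext 0.1221399345589797 0.05194186749948737 centre [0.4016 0.3709]
-0.056 0.0 0.0519
-0.044 -0.0006 0.0484
-0.032 -0.0004 0.0491
-0.02 -0.0009 0.0453
-0.008 -0.0004 0.0417
0.004 -0.001 0.0323
0.016 -0.0009 0.024
0.028 -0.001 0.0206
0.04 -0.0006 0.019
0.052 -0.0011 0.0106
-8.855392959772427 ext 0.1222733066427899 0.05195445331947135 centre [0.4014 0.3705]
-0.056 0.0 0.052
-0.044 -0.0005 0.0484
-0.032 -0.0002 0.0491
-0.02 -0.0006 0.0454
-0.008 -0.0 0.0417
0.004 -0.0012 0.0336
0.016 -0.0003 0.024
0.028 -0.0003 0.0206
0.04 0.0001 0.019
0.052 -0.0002 0.0106
[[240 244 249 249 231 164 232 248 248 248 244 237 200 243 249 248 248 248
  248 248]
 [241 242 242 229 182 208 245 249 249 249 234 172 243 250 248 248 248 249
  249 248]
 [240 242 243 225 161 208 239 243 244 235 197 238 249 248 249 248 249 248
  248 248]
 [240 240 239 206 199 237 242 240 233 182 223 244 249 249 249 249 249 249
  248 249]
 [242 242 218 160 210 240 241 233 176 233 242 241 242 242 241 238 242 248
  249 249]
 [242 241 236 183 237 243 222 182 238 242 242 240 241 240 241 241 242 240
  241 241]
 [240 242 234 199 238 218 197 240 241 241 240 241 240 241 240 240 241 241
  241 241]
 [243 241 237 201 210 234 239 240 240 240 240 238 238 239 240 240 241 242
  242 241]]
{'c': (423.3, 168.6), 'size': (92.2, 11.1), 'ang_long': -8.2, 'zmed': 7.5, 'zmax': 9.7, 'n': 169}
y -0.21 x 0.34 0.46 zmax 0.085 508
y -0.195 x 0.342 0.587 zmax 0.101 753
y -0.18 x 0.343 0.612 zmax 0.159 2054
y -0.165 x 0.344 0.6 zmax 0.157 5466
y -0.15 x 0.347 0.464 zmax 0.033 587
y -0.135 x 0.423 0.497 zmax 0.017 259
y -0.12 x 0.472 0.62 zmax 0.047 223
y -0.105 x 0.535 0.607 zmax 0.043 117
```

```bash
python3 - <<'E'
from h import *
print(pose()[0]);print(go([0.3877,0.3728,0.06],81.4))
E
```

```text
[0.52521843 0.22650769 0.32120181]
(array([3.45, 3.65, 6.53]), np.float64(1.4))
```

```bash
python3 -m pendant '[[0.7,0.75,1,0.3,0.1],[1.4,1.5,2,0.6,0.1],[2.1,2.25,3.1,0.9,0.1],[2.8,3,4.3,1.2,0.1],[3.45,3.65,5.4,1.4,0.1]]' && python3 -m pendant '[[0,0,1,0,0.1],[0,0,1.1,0,0.1]]'
python3 - <<'E'
from h import *
c=get_calibration('wrist'); p,d=camera('wrist'); cv2.imwrite('pics/w2.png',p[:,:,::-1]); np.savez('w2.npz',p=p,d=d,**c)
print(pose()[0],yaw(),go([0.3877,0.3728,0.003],81.4))
X=cloud(c,d); r,P=rect(X,(.3,.55,.32,.43),.004,.03); print(r)
E
```

```text
clock: 2.08
position: [0.3836, 0.3757, 0.1036]
ee_rot: [0.073, 0.997, 0.0, -0.0]
ft_force: [1.6, 1.3, 0.2]
grip_width: 0.9
clock: 2.33
position: [0.3837, 0.3733, 0.0588]
ee_rot: [0.072, 0.997, -0.002, -0.002]
ft_force: [0.8, -0.3, 1.2]
grip_width: 0.901
[0.38516435 0.37365419 0.06030489] 171.64453267660198 (array([-0.07, -0.01,  1.43]), np.float64(0.04))
{'c': (400.3, 371.3), 'size': (122.1, 52.2), 'ang_long': -8.8, 'zmed': 11.5, 'zmax': 13.2, 'n': 5075}
```

View pics/w2.png

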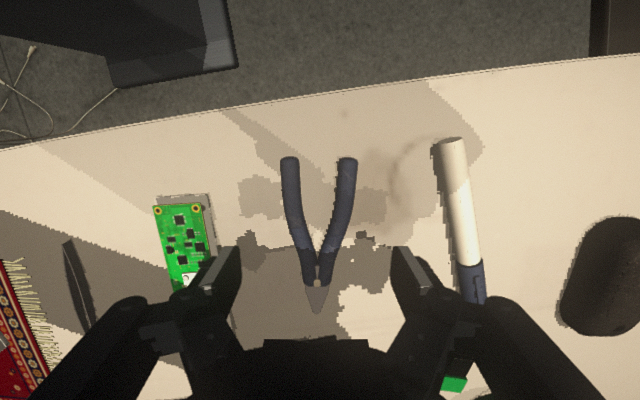

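```bash
python3 -m pendant '[[-0.05,0,0.8,0,0.15],[-0.05,0,1.4,0,0.2],[-0.05,0,1.43,0,0.4],[-0.05,0,1.43,0,1],[-0.05,0,1.43,0,1]]' 60 && python3 -m pendant '[[0,0,0,0,1],[0,0,0,0,1]]'
python3 - <<'E'
from h import *
print(pose()[0],yaw(),manip.get_obs()['grip_width']*85)
E
```

```text
clock: 3.0
position: [0.3893, 0.3744, 0.0057]
ee_rot: [0.074, 0.997, 0.001, 0.001]
ft_force: [-1.0, -0.5, -0.7]
grip_width: 0.582
clock: 3.25
position: [0.3891, 0.3742, 0.0052]
ee_rot: [0.073, 0.997, 0.001, 0.0]
ft_force: [-0.5, -1.0, 6.5]
grip_width: 0.58
[0.38905891 0.37421298 0.00521043] 171.58192036990627 49.26960763756558
```

```bash
python3 -m pendant '[[0,0,-1,0,1],[0,0,-2,0,1],[0,0,-2.2,0,1]]'; python3 - <<'E'
from h import *
o=manip.get_obs(); print(o['grip_width'])
print(pose()[0],go([0.6176,0.1450,0.09],94.2))
E
```

```text
clock: 3.62
position: [0.3896, 0.3748, 0.095]
ee_rot: [0.073, 0.997, 0.002, 0.001]
ft_force: [0.3, 0.7, -0.9]
grip_width: 0.577
0.5772039715633043
[0.38963398 0.37475825 0.09501085] (array([-6.48, -4.85,  0.12]), np.float64(-2.1))
```

```bash
python3 -m pendant '[[-1.2,-0.9,0,-0.4,1],[-2.4,-1.8,0,-0.8,1],[-3.6,-2.7,0,-1.2,1],[-4.8,-3.6,0,-1.6,1],[-6,-4.5,0,-2,1]]' && python3 -m pendant '[[-0.48,-0.35,0,-0.1,1],[-0.48,-0.35,0,-0.1,1]]'
python3 - <<'E'
from h import *
c=get_calibration('wrist'); p,d=camera('wrist'); cv2.imwrite('pics/w3.png',p[:,:,::-1]); np.savez('w3.npz',p=p,d=d,**c)
print(pose()[0],yaw(),go([0.6176,0.1450,0.0095],94.2))
X=cloud(c,d)
print('tool',rect(X,(.5,.75,.09,.25),.0025,.02)[0]);print('cut',rect(X,(.4,.75,.05,.25),.07,.112)[0])
E
```

```text
clock: 4.25
position: [0.6003, 0.1589, 0.0913]
ee_rot: [-0.032, 0.999, -0.0, -0.0]
ft_force: [-0.4, 0.3, -1.1]
grip_width: 0.581
clock: 4.5
position: [0.6203, 0.1453, 0.091]
ee_rot: [-0.035, 0.999, -0.001, -0.0]
ft_force: [-1.4, 0.1, -1.7]
grip_width: 0.585
[0.61925917 0.1470727  0.09099443] -175.89176376294282 (array([ 0.04, -0.05,  2.04]), np.float64(-0.02))
tool {'c': (628.1, 171.9), 'size': (148.9, 127.4), 'ang_long': 4.2, 'zmed': 3.8, 'zmax': 15.7, 'n': 16880}
cut {'c': (624.2, 144.7), 'size': (106.3, 52.3), 'ang_long': 3.3, 'zmed': 97.3, 'zmax': 98.8, 'n': 8338}
```

View pics/w3.png

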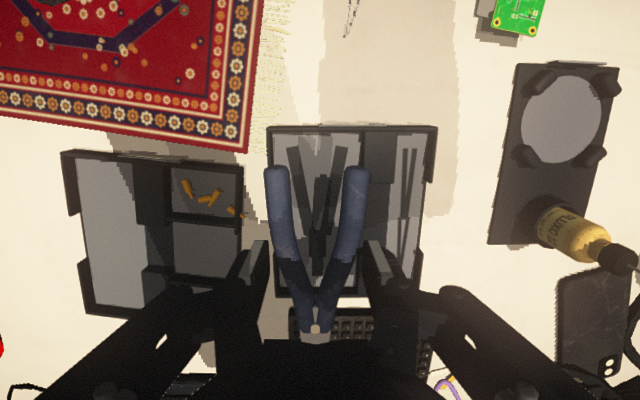

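```bash
python3 -m pendant '[[0.04,-0.03,0.8,0,1],[0.04,-0.03,1.5,0,1],[0.04,-0.03,2,0,1],[0.04,-0.03,2.02,0,1],[0.04,-0.03,2.02,0,0.35]]' && python3 -m pendant '[[0,0,0,0,0.25],[0,0,-0.6,0,0.2],[0,0,-1.5,0,0.2],[0,0,-2.4,0,0.2]]'
python3 - <<'E'
from h import *
c=get_calibration('wrist'); p,d=camera('wrist'); cv2.imwrite('pics/w4.png',p[:,:,::-1]); np.savez('w4.npz',p=p,d=d,**c)
X=cloud(c,d)
print(pose()[0]); print('job',rect(X,(.5,.8,-.1,.095),.0025,.02)[0])
hsv=cv2.cvtColor(p,cv2.COLOR_RGB2HSV); blue=(hsv[...,0]>100)&(hsv[...,0]<135)&(hsv[...,1]>60)
print('cutblue',rect(X,(.5,.75,.09,.19),.002,.03,extra=blue)[0])
E
```

```text
clock: 5.18
position: [0.6185, 0.1467, 0.0122]
ee_rot: [-0.037, 0.999, 0.0, 0.001]
ft_force: [0.3, -0.1, -0.2]
grip_width: 0.652
clock: 5.68
position: [0.6183, 0.1463, 0.1092]
ee_rot: [-0.036, 0.999, 0.0, 0.0]
ft_force: [-0.2, 0.1, -0.5]
grip_width: 0.8
[0.62083088 0.14676858 0.11466809]
job {'c': (667.0, 11.5), 'size': (156.3, 147.1), 'ang_long': -2.3, 'zmed': 4.1, 'zmax': 16.0, 'n': 19839}
cutblue {'c': (635.7, 151.2), 'size': (0.9, 0.0), 'ang_long': 82.7, 'zmed': 13.7, 'zmax': 13.9, 'n': 2}
```

View pics/w4.png

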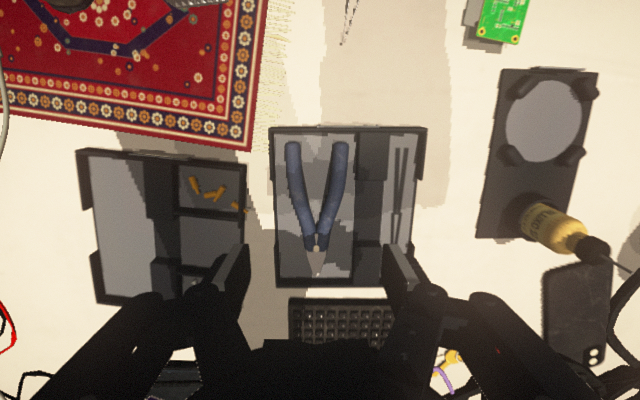

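```bash
python3 - <<'E'
from h import *
p,X,c=load('w4.npz')
r,P=rect(X,(.5,.75,.09,.18),.0075,.0195,big=False)
th=np.radians(4.2); O=np.array([.6281,.1719]); Rm=np.array([[np.cos(th),np.sin(th)],[-np.sin(th),np.cos(th)]])
L=(X[...,:2]-O)@Rm.T; m=(abs(L[...,0])<.068)&(L[...,1]>-.058)&(L[...,1]<.006)&(X[...,2]>.007)&(X[...,2]<.03)
q=L[m]; print('cut tray frame',q.min(0),q.max(0),(q.min(0)+q.max(0))/2,X[m][:,2].max(),cv2.minAreaRect((q*1000).astype(np.float32)))
# job edges
m=(X[...,2]>.012)&(X[...,2]<.019)&(X[...,0]>.58)&(X[...,0]<.76)&(X[...,1]>-.075)&(X[...,1]<.095)
q=X[m][:,:2]; 
# left outer side (max y), right side (min y), front edge(min x)
def fit(ax,sign,bins):
    o=1-ax; pts=[]
    for b in bins:
        s=q[abs(q[:,o]-b)<.002]
        if len(s)>3: pts.append((b,(s[:,ax].max() if sign>0 else s[:,ax].min())))
    return np.array(pts)
f=fit(0,-1,np.arange(-.05,.075,.006)); print('front',f.round(4).tolist())
g=fit(1,-1,np.arange(.6,.75,.006)); print('minY',g.round(4).tolist())
g=fit(1,1,np.arange(.6,.75,.006)); print('maxY',g.round(4).tolist())
E
```

```text
cut tray frame [-0.06084695 -0.05063781] [0.06202496 0.00131805] [ 0.00058901 -0.02465988] 0.018652655877038488 ((0.6170654296875, -24.843204498291016), (51.947540283203125, 122.81099700927734), 89.7975845336914)
front [[-0.05, 0.5881], [-0.044, 0.5886], [-0.038, 0.5887], [-0.032, 0.589], [-0.026, 0.5889], [-0.02, 0.5894], [-0.014, 0.5894], [-0.008, 0.5881], [-0.002, 0.5886], [0.004, 0.5889], [0.01, 0.5894], [0.016, 0.5891], [0.022, 0.5902], [0.028, 0.5905], [0.034, 0.5909], [0.04, 0.592], [0.046, 0.5925], [0.052, 0.5922], [0.058, 0.5925], [0.064, 0.5925], [0.07, 0.5929]]
minY [[0.6, -0.0592], [0.606, -0.059], [0.612, -0.059], [0.618, -0.0601], [0.624, -0.0599], [0.63, -0.0605], [0.636, -0.0593], [0.642, -0.0599], [0.648, 0.0173], [0.69, -0.0619], [0.696, -0.0619], [0.702, -0.0623], [0.708, -0.063], [0.714, -0.0635], [0.72, -0.0637], [0.726, -0.0635], [0.732, -0.0641], [0.738, -0.0633], [0.744, -0.0624]]
maxY [[0.6, 0.0843], [0.606, 0.0838], [0.612, 0.0834], [0.618, 0.0834], [0.624, 0.0831], [0.63, 0.0827], [0.636, 0.0823], [0.642, 0.0822], [0.648, 0.0817], [0.69, 0.0213], [0.696, 0.048], [0.702, 0.0457], [0.708, 0.0208], [0.714, 0.0204], [0.72, 0.0206], [0.726, 0.0203], [0.732, 0.0049], [0.738, -0.0345], [0.744, 0.0782]]
```

```bash
python3 - <<'E'
from h import *
print(pose()[0],go([0.423,0.169,0.08],81.8))
E
```

```text
[0.62083088 0.14676858 0.11466809] (array([4.9 , 0.91, 0.83]), np.float64(2.06))
```

```bash
python3 -m pendant '[[1.3,0.25,0,0.5,0.2],[2.6,0.5,0,1,0.2],[3.9,0.7,0.3,1.5,0.3],[4.9,0.91,0.83,2.06,0.4],[4.9,0.91,0.83,2.06,0.4]]'
python3 - <<'E'
from h import *
c=get_calibration('wrist'); p,d=camera('wrist'); cv2.imwrite('pics/w5.png',p[:,:,::-1]); np.savez('w5.npz',p=p,d=d,**c)
X=cloud(c,d)
print(pose()[0],yaw())
for z0 in (.002,.003,.005):
    r,P=rect(X,(.33,.53,.12,.21),z0,.02,big=False);print(r)
E
```

```text
clock: 6.35
position: [0.417, 0.1684, 0.0733]
ee_rot: [0.07, 0.998, -0.0, -0.001]
ft_force: [0.6, 0.6, -0.2]
grip_width: 0.602
[0.41942665 0.16859252 0.07447546] 171.9083655642781
{'c': (432.3, 167.8), 'size': (113.2, 10.1), 'ang_long': -8.4, 'zmed': 7.9, 'zmax': 9.4, 'n': 392}
{'c': (432.3, 167.8), 'size': (113.2, 10.1), 'ang_long': -8.4, 'zmed': 8.0, 'zmax': 9.4, 'n': 378}
{'c': (423.7, 169.0), 'size': (95.8, 10.1), 'ang_long': -8.4, 'zmed': 8.2, 'zmax': 9.4, 'n': 335}
```

View pics/w5.png

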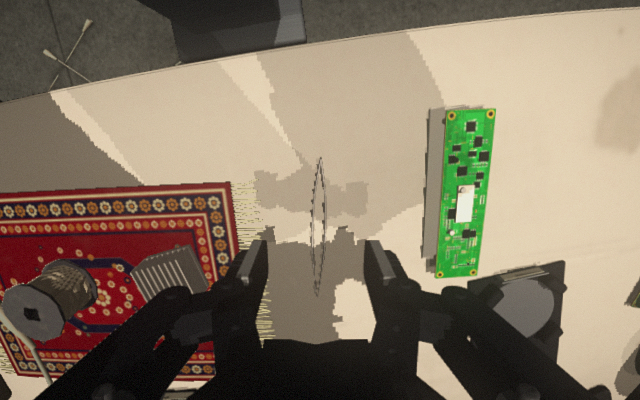

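```bash
python3 - <<'E'
from h import *
p,X,c=load('w5.npz')
cv2.imwrite('pics/z5.png',cv2.resize(p[145:310,280:360,::-1],None,fx=3.6,fy=3.6,interpolation=cv2.INTER_CUBIC))
e=onz(c,[[321,156.5],[317,297]],.004); print(e,e.mean(0),np.linalg.norm(e[0]-e[1]))
E
```

```text
[[0.37636535 0.1773868  0.004     ]
 [0.4947488  0.15773223 0.004     ]] [0.43555707 0.16755951 0.004     ] 0.12000392419546216
```

View pics/z5.png

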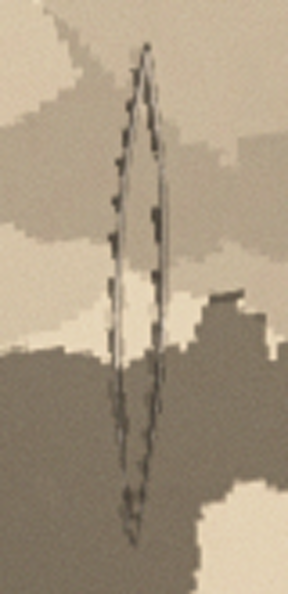

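```bash
python3 - <<'E'
from h import *
print(pose()[0],go([0.4345,0.1677,0.002],81.2))
E
```

```text
[0.41942665 0.16859252 0.07447546] (array([-0.38,  0.03,  1.81]), np.float64(0.12))
```

```bash
python3 -m pendant '[[-0.3,0.03,0.7,0.1,0.5],[-0.3,0.03,1.4,0.1,0.5],[-0.3,0.03,1.5,0.1,0.5]]'
python3 - <<'E'
from h import *
print(pose()[0],go([0.4345,0.1677,0.002],81.2))
E
```

```text
clock: 6.78
position: [0.4326, 0.1671, 0.0134]
ee_rot: [0.077, 0.997, -0.001, -0.0]
ft_force: [0.2, 0.0, -0.4]
grip_width: 0.498
[0.43256294 0.1671486  0.0134366 ] (array([-0.05,  0.02,  0.29]), np.float64(-0.0))
```

```bash
python3 -m pendant '[[-0.03,0.02,0.28,0,0.7],[-0.03,0.02,0.28,0,0.85],[-0.03,0.02,0.28,0,1],[-0.03,0.02,0.28,0,1],[-0.03,0.02,0.28,0,1]]' 40 && python3 -m pendant '[[0,0,-1,0,1],[0,0,-2,0,1],[0,0,-2.2,0,1]]'
python3 - <<'E'
from h import *
c=get_calibration('wrist'); p,d=camera('wrist'); cv2.imwrite('pics/w6.png',p[:,:,::-1]); np.savez('w6.npz',p=p,d=d,**c)
th=np.radians(4.2); t=np.array([.6281-.047*np.sin(th),.1719+.047*np.cos(th),.09]); print(t)
print(pose()[0],go(t,94.2))
e=None
E
```

```text
clock: 7.4
position: [0.4336, 0.1686, 0.0033]
ee_rot: [0.077, 0.997, 0.0, 0.0]
ft_force: [0.0, -1.1, 1.7]
grip_width: 0.107
clock: 7.78
position: [0.4347, 0.1691, 0.0935]
ee_rot: [0.077, 0.997, 0.001, 0.002]
ft_force: [-0.1, -0.7, -0.7]
grip_width: 0.109
[0.6246578  0.21877378 0.09      ]
[0.43439649 0.16897467 0.09301645] (array([-4.51,  1.96,  0.09]), np.float64(-2.16))
```

View pics/w6.png

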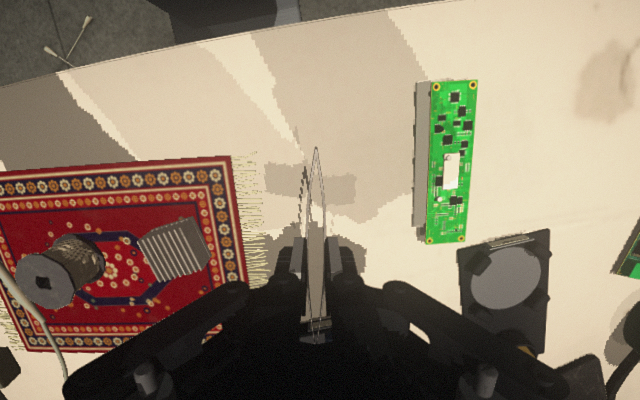

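```bash
python3 -m pendant '[[-1.3,0.5,0,-0.6,1],[-2.6,1.1,0,-1.2,1],[-3.9,1.6,0,-1.8,1],[-4.51,1.96,0,-2.16,1],[-4.51,1.96,0,-2.16,1]]'
python3 - <<'E'
from h import *
c=get_calibration('wrist'); p,d=camera('wrist'); cv2.imwrite('pics/w7.png',p[:,:,::-1]); np.savez('w7.npz',p=p,d=d,**c)
print(pose()[0],go([.6247,.2188,.0065],94.2))
E
```

```text
clock: 8.45
position: [0.6241, 0.2184, 0.0885]
ee_rot: [-0.037, 0.999, -0.001, -0.001]
ft_force: [-0.1, -0.4, -0.5]
grip_width: 0.108
[0.6230464  0.21799244 0.08884896] (array([-0.05,  0.02,  2.06]), np.float64(-0.01))
```

View pics/w7.png

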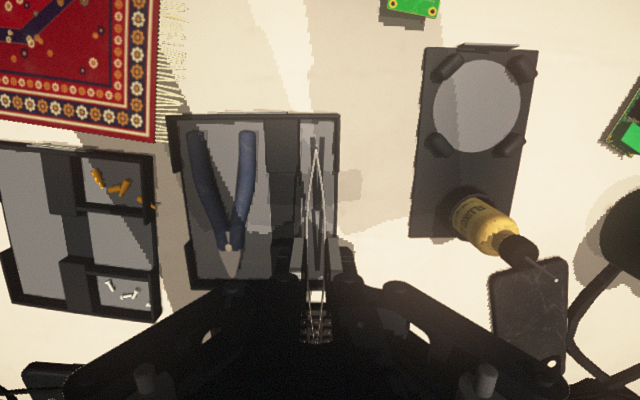

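```bash
python3 -m pendant '[[-0.03,0.02,0.8,0,1],[-0.03,0.02,1.5,0,1],[-0.03,0.02,2.03,0,1],[-0.03,0.02,2.05,0,1],[-0.03,0.02,2.05,0,0.75]]' && python3 -m pendant '[[0,0,0,0,0.7],[0,0,-0.6,0,0.65],[0,0,-1.5,0,0.6],[0,0,-2.4,0,0.6]]'
python3 - <<'E'
from h import *
c=get_calibration('wrist'); p,d=camera('wrist'); cv2.imwrite('pics/w8.png',p[:,:,::-1]); np.savez('w8.npz',p=p,d=d,**c)
X=cloud(c,d)
th=np.radians(4.2); O=np.array([.6281,.1719]); Rm=np.array([[np.cos(th),np.sin(th)],[-np.sin(th),np.cos(th)]])
L=(X[...,:2]-O)@Rm.T; m=(abs(L[...,0])<.068)&(L[...,1]>.036)&(L[...,1]<.058)&(X[...,2]>.007)&(X[...,2]<.03)
q=L[m]; print(q.min(0),q.max(0),np.percentile(X[m][:,2],[50,98]))
# board target
print(pose()[0])
E
```

```text
clock: 9.12
position: [0.6246, 0.2192, 0.0091]
ee_rot: [-0.036, 0.999, 0.0, 0.0]
ft_force: [0.5, 0.2, -0.9]
grip_width: 0.247
clock: 9.62
position: [0.6247, 0.2192, 0.1064]
ee_rot: [-0.036, 0.999, 0.0, 0.0]
ft_force: [0.6, 0.6, -0.5]
grip_width: 0.393
[-0.05835217  0.0411239 ] [0.0581761  0.05145887] [0.01209392 0.0135866 ]
[0.62716015 0.21998896 0.1120821 ]
```

View pics/w8.png

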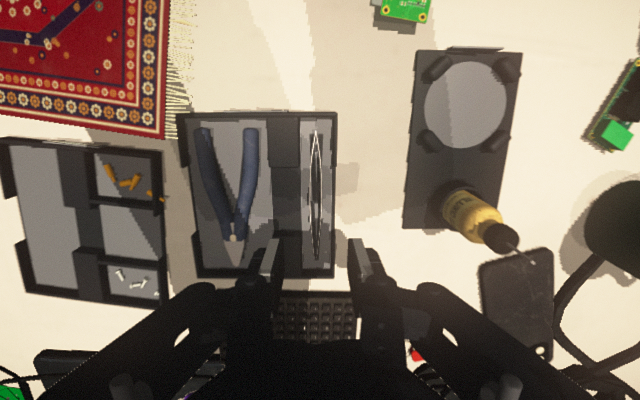

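```bash
python3 - <<'E'
from h import *
print(go([.4185,.2755,.07],85.4))
E
```

```text
(array([5.11, 1.76, 1.02]), np.float64(1.46))
```

```bash
python3 -m pendant '[[1.4,0.2,0,0.3,0.5],[2.8,0.6,0,0.7,0.35],[4.1,1.2,0.3,1.1,0.3],[5.11,1.76,1.02,1.46,0.3],[5.11,1.76,1.02,1.46,0.3]]'
python3 - <<'E'
from h import *
c=get_calibration('wrist'); p,d=camera('wrist'); cv2.imwrite('pics/w9.png',p[:,:,::-1]); np.savez('w9.npz',p=p,d=d,**c)
X=cloud(c,d)
print(pose()[0],yaw())
print('board top',rect(X,(.3,.53,.2,.32),.012,.03)[0])
print('board all',rect(X,(.3,.53,.2,.32),.002,.03)[0])
print('stand',rect(X,(.45,.68,.25,.42),.0025,.02)[0])
E
```

```text
clock: 10.3
position: [0.4118, 0.2757, 0.0628]
ee_rot: [0.038, 0.999, -0.0, -0.002]
ft_force: [1.1, -0.4, 0.5]
grip_width: 0.699
[0.41442215 0.27510764 0.06395248] 175.5842827320906
board top {'c': (419.6, 275.5), 'size': (127.9, 34.1), 'ang_long': -4.6, 'zmed': 16.4, 'zmax': 18.5, 'n': 8157}
board all {'c': (418.4, 272.6), 'size': (129.8, 40.1), 'ang_long': -4.6, 'zmed': 16.3, 'zmax': 18.4, 'n': 9077}
stand {'c': (466.0, 269.2), 'size': (39.6, 34.1), 'ang_long': 86.7, 'zmed': 16.3, 'zmax': 17.3, 'n': 1725}
```

View pics/w9.png

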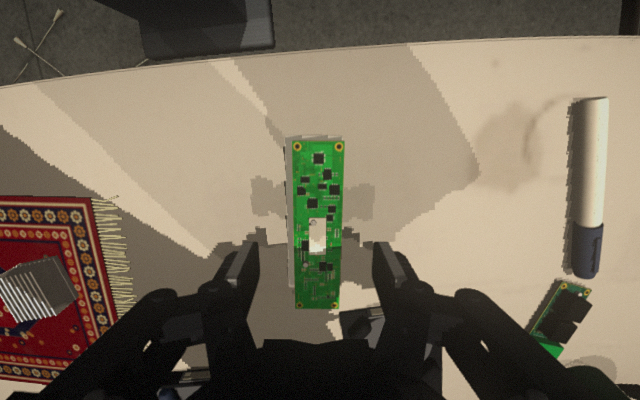

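```bash
python3 - <<'E'
from h import *
print(go([.4186,.2756,.006],85.4))
E
python3 -m pendant '[[-0.07,0.01,0.7,0,0.35],[-0.07,0.01,1.2,0,0.4],[-0.07,0.01,1.2,0,0.4]]'
python3 - <<'E'
from h import *
print(pose()[0],go([.4186,.2756,.006],85.4))
E
```

```text
(array([-0.1 ,  0.02,  1.45]), np.float64(0.03))
clock: 10.72
position: [0.4192, 0.2737, 0.0157]
ee_rot: [0.041, 0.999, -0.001, -0.0]
ft_force: [0.0, -0.3, -0.0]
grip_width: 0.603
[0.41924159 0.27366326 0.01566703] (array([0.02, 0.05, 0.24]), np.float64(-0.01))
```

```bash
python3 -m pendant '[[0,0.04,0.24,0,0.4],[0,0.04,0.24,0,0.5],[0,0.04,0.24,0,0.8],[0,0.04,0.24,0,1],[0,0.04,0.24,0,1]]' 50 && python3 -m pendant '[[0,0,0,0,1],[0,0,-1,0,1],[0,0,-2,0,1],[0,0,-2.2,0,1]]'
python3 - <<'E'
from h import *
c=get_calibration('wrist'); p,d=camera('wrist'); cv2.imwrite('pics/w10.png',p[:,:,::-1]); np.savez('w10.npz',p=p,d=d,**c)
X=cloud(c,d); T,r=pose(); print(T,yaw())
hsv=cv2.cvtColor(p,cv2.COLOR_RGB2HSV); g=(hsv[...,0]>45)&(hsv[...,0]<80)&(hsv[...,1]>80)
R0,P=rect(X,(.3,.53,.2,.34),.07,.14,extra=g); print(R0)
q=r.inv().apply(P-T); print('tool frame min/max',q.min(0).round(4),q.max(0).round(4))
# flatness: fit plane
A=np.c_[q[:,:2],np.ones(len(q))]; print(np.linalg.lstsq(A,q[:,2],rcond=None)[0].round(4))
E
```

```text
clock: 11.35
position: [0.419, 0.2765, 0.0072]
ee_rot: [0.04, 0.999, 0.0, 0.0]
ft_force: [-0.5, -2.3, 6.2]
grip_width: 0.368
clock: 11.85
position: [0.42, 0.2773, 0.0972]
ee_rot: [0.04, 0.999, 0.002, 0.002]
ft_force: [0.1, 0.5, -0.5]
grip_width: 0.365
[0.41964833 0.27713613 0.09673697] 175.4239597087823
{'c': (415.3, 276.8), 'size': (116.4, 33.9), 'ang_long': -4.4, 'zmed': 106.2, 'zmax': 107.2, 'n': 9883}
tool frame min/max [-0.0539 -0.0175 -0.0209] [ 0.0625  0.0165 -0.0071]
[ 0.0001  0.0001 -0.0095]
```

View pics/w10.png

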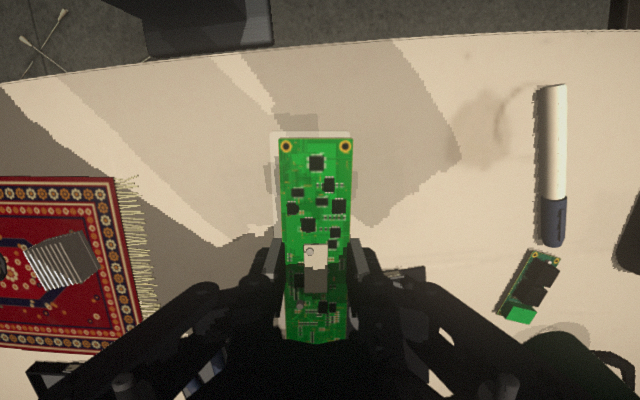

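```bash
python3 - <<'E'
from h import *
print(go([.6634,-.0274,.09],87.7))
E
```

```text
(array([-6.68, -7.1 ,  0.16]), np.float64(-0.38))
```

```bash
python3 -m pendant '[[-0.7,-1,0,0,1],[-1.6,-2,0,0,1],[-2.5,-3,0,-0.1,1],[-3.4,-4,0,-0.2,1],[-4.3,-5,0,-0.3,1]]' && python3 -m pendant '[[-1.2,-1,0,0,1],[-2.35,-2.05,0,-0.08,1],[-2.35,-2.05,0.1,-0.08,1]]'
python3 - <<'E'
from h import *
c=get_calibration('wrist'); p,d=camera('wrist'); cv2.imwrite('pics/w11.png',p[:,:,::-1]); np.savez('w11.npz',p=p,d=d,**c)
X=cloud(c,d); T,r=pose(); print(T,yaw(),go([.6634,-.0274,.011],87.7))
hsv=cv2.cvtColor(p,cv2.COLOR_RGB2HSV); g=(hsv[...,0]>45)&(hsv[...,0]<80)&(hsv[...,1]>80)
R0,P=rect(X,(.5,.83,-.1,.34),.07,.14,extra=g); print(R0)
q=r.inv().apply(P-T); print('tool frame min/max',q.min(0).round(4),q.max(0).round(4))
E
```

```text
clock: 12.52
position: [0.5744, 0.0618, 0.0932]
ee_rot: [0.024, 1.0, -0.0, -0.001]
ft_force: [0.5, 0.3, 0.1]
grip_width: 0.371
clock: 12.9
position: [0.6652, -0.0292, 0.0885]
ee_rot: [0.023, 1.0, -0.002, -0.0]
ft_force: [-0.7, 0.3, -0.3]
grip_width: 0.372
[ 0.66371669 -0.02607459  0.08769327] 177.49005968566948 (array([ 0.  , -0.03,  1.92]), np.float64(-0.03))
{'c': (660.3, -29.7), 'size': (116.3, 33.9), 'ang_long': -2.7, 'zmed': 97.4, 'zmax': 98.5, 'n': 9818}
tool frame min/max [-0.0549 -0.0207 -0.0172] [ 0.0614  0.0133 -0.0075]
```

View pics/w11.png

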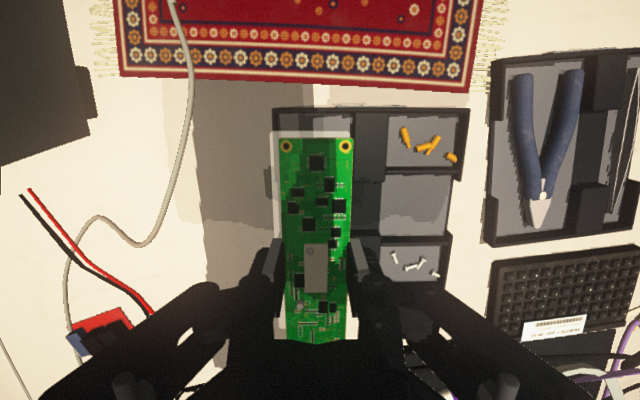

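```bash
python3 -m pendant '[[0,-0.03,0.8,0,1],[0,-0.03,1.5,0,1],[0,-0.03,1.88,0,1],[0,-0.03,1.9,0,1],[0,-0.03,1.9,0,1]]'
python3 - <<'E'
from h import *
o=manip.get_obs();print(pose()[0],yaw(),o['ft_force'],go([.6634,-.0274,.011],87.7))
E
```

```text
clock: 13.58
position: [0.6645, -0.0242, 0.0154]
ee_rot: [0.02, 1.0, 0.0, 0.001]
ft_force: [0.6, -0.2, -0.3]
grip_width: 0.367
[ 0.66451423 -0.02422724  0.01543011] 177.71577666912722 [ 0.61096683 -0.23457445 -0.32260692] (array([ 0.02, -0.08,  0.11]), np.float64(0.0))
```

```bash
python3 -m pendant '[[0.02,-0.08,0.06,0,1],[0.02,-0.08,0.1,0,1],[0.02,-0.08,0.1,0,1],[0.02,-0.08,0.1,0,0.55],[0.02,-0.08,0.1,0,0.5]]' && python3 -m pendant '[[0,0,0,0,0.45],[0,0,-0.8,0,0.4],[0,0,-1.8,0,0.4],[0,0,-2.6,0,0.4]]'
python3 - <<'E'
from h import *
c=get_calibration('wrist'); p,d=camera('wrist'); cv2.imwrite('pics/w12.png',p[:,:,::-1]); np.savez('w12.npz',p=p,d=d,**c)
X=cloud(c,d); T,r=pose(); print(T)
hsv=cv2.cvtColor(p,cv2.COLOR_RGB2HSV); g=(hsv[...,0]>45)&(hsv[...,0]<80)&(hsv[...,1]>80)
R0,P=rect(X,(.5,.83,-.1,.34),.01,.04,extra=g); print(R0)
th=np.radians(-2.3); O=np.array([.6666,.0098]); Rm=np.array([[np.cos(th),np.sin(th)],[-np.sin(th),np.cos(th)]])
q=(P[:,:2]-O)@Rm.T; print(q.min(0),q.max(0),(q.min(0)+q.max(0))/2)
E
```

```text
clock: 14.2
position: [0.6632, -0.0275, 0.0105]
ee_rot: [0.02, 1.0, 0.0, 0.0]
ft_force: [-0.6, -0.1, -0.4]
grip_width: 0.498
clock: 14.7
position: [0.6634, -0.0276, 0.1161]
ee_rot: [0.02, 1.0, 0.0, 0.0]
ft_force: [-0.3, -0.5, -1.6]
grip_width: 0.601
[ 0.66536159 -0.02783706  0.12063581]
{'c': (664.5, -29.1), 'size': (127.9, 33.9), 'ang_long': -2.4, 'zmed': 20.3, 'zmax': 21.4, 'n': 4394}
[-0.06453704 -0.05592787] [ 0.06339464 -0.02190556] [-0.0005712  -0.03891672]
```

View pics/w12.png

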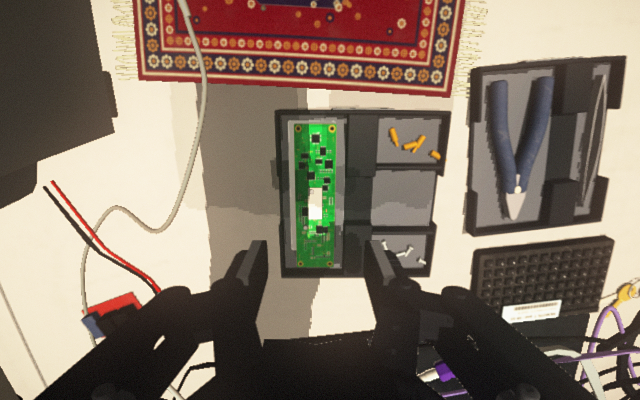

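```bash
python3 - <<'E'
from h import *
print(go([.4541,.0461,.085],98.3))
E
```

```text
(array([5.36, 1.63, 0.86]), np.float64(-1.77))
```

```bash
python3 -m pendant '[[1.3,0.5,0,-0.4,0.4],[2.6,0.9,0,-0.9,0.3],[3.9,1.3,0.3,-1.3,0.25],[5.1,1.6,0.7,-1.77,0.25],[5.36,1.63,0.86,-1.77,0.25]]'
python3 - <<'E'
from h import *
c=get_calibration('wrist'); p,d=camera('wrist'); cv2.imwrite('pics/w13.png',p[:,:,::-1]); np.savez('w13.npz',p=p,d=d,**c)
X=cloud(c,d); T,r=pose(); print(T,yaw())
print('hs',rect(X,(.38,.56,.0,.1),.02,.04)[0])
E
```

```text
clock: 15.38
position: [0.4485, 0.0471, 0.0792]
ee_rot: [-0.074, 0.997, 0.0, -0.001]
ft_force: [0.1, 1.1, -0.2]
grip_width: 0.748
[0.44879629 0.04672836 0.07893839] -171.60643588903332
hs {'c': (456.7, 27.2), 'size': (39.8, 1.8), 'ang_long': 9.1, 'zmed': 27.9, 'zmax': 29.0, 'n': 166}
```

View pics/w13.png

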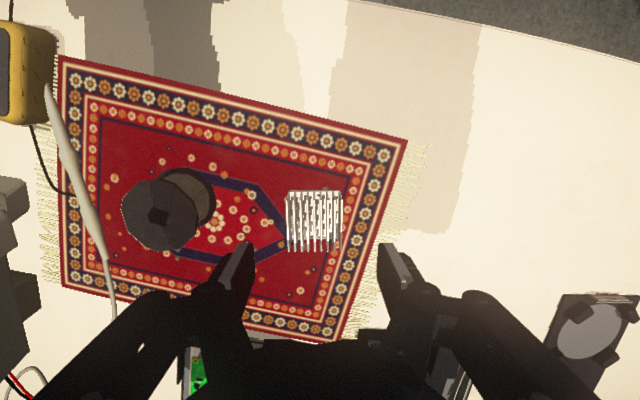

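```bash
python3 - <<'E'
from h import *
p,X,c=load('w13.npz'); r,P=rect(X,(.38,.56,.0,.1),.022,.04,big=False); print(r)
r,P=rect(X,(.38,.56,.0,.1),.008,.04); print(r)
print(go([.4548,.0465,.006],98.8))
E
```

```text
{'c': (453.9, 46.3), 'size': (40.5, 40.1), 'ang_long': 9.4, 'zmed': 27.9, 'zmax': 29.0, 'n': 1203}
{'c': (455.5, 35.0), 'size': (40.3, 7.6), 'ang_long': 9.3, 'zmed': 27.0, 'zmax': 28.9, 'n': 445}
(array([-0.15, -0.03,  1.82]), np.float64(-0.07))
```

```bash
python3 -m pendant '[[-0.1,-0.02,0.8,-0.1,0.25],[-0.1,-0.02,1.5,-0.1,0.25],[-0.1,-0.02,1.5,-0.1,0.25]]'
python3 - <<'E'
from h import *
print(pose()[0],go([.454,.0463,.008],99.2))
E
```

```text
clock: 15.8
position: [0.4553, 0.0452, 0.019]
ee_rot: [-0.077, 0.997, -0.001, -0.001]
ft_force: [-0.0, 0.2, 0.4]
grip_width: 0.749
[0.45530196 0.04515813 0.01895288] (array([0.03, 0.03, 0.27]), np.float64(-0.06))
```

```bash
python3 -m pendant '[[0.03,0.03,0.27,-0.06,0.3],[0.03,0.03,0.27,-0.06,0.5],[0.03,0.03,0.27,-0.06,1],[0.03,0.03,0.27,-0.06,1],[0.03,0.03,0.27,-0.06,1]]' 60 && python3 -m pendant '[[0,0,0,0,1],[0,0,-1,0,1],[0,0,-2,0,1],[0,0,-2.2,0,1]]'
python3 - <<'E'
from h import *
c=get_calibration('wrist'); p,d=camera('wrist'); cv2.imwrite('pics/w14.png',p[:,:,::-1]); np.savez('w14.npz',p=p,d=d,**c)
X=cloud(c,d); T,r=pose(); print(T,yaw(),go([.6682,.0503,.1],87.7))
q=r.inv().apply(X.reshape(-1,3)-T); m=(abs(q[:,0])<.03)&(abs(q[:,1])<.022)&(q[:,2]>-.03)&(q[:,2]<.01); k=q[m]; print(k.min(0),k.max(0),np.percentile(k[:,0],[2,98]))
E
```

```text
clock: 16.42
position: [0.4547, 0.047, 0.0099]
ee_rot: [-0.081, 0.997, 0.0, 0.001]
ft_force: [-2.3, 0.4, 6.4]
grip_width: 0.451
clock: 16.92
position: [0.4556, 0.0473, 0.0996]
ee_rot: [-0.081, 0.997, 0.001, 0.002]
ft_force: [0.5, 0.7, -1.5]
grip_width: 0.457
[0.45520053 0.04723727 0.09911008] -170.719561320967 (array([-5.27, -0.78, -0.01]), np.float64(1.93))
[-0.02072005 -0.02199629 -0.02999861] [0.02079653 0.02198117 0.00739234] [-0.01847378  0.02031589]
```

View pics/w14.png

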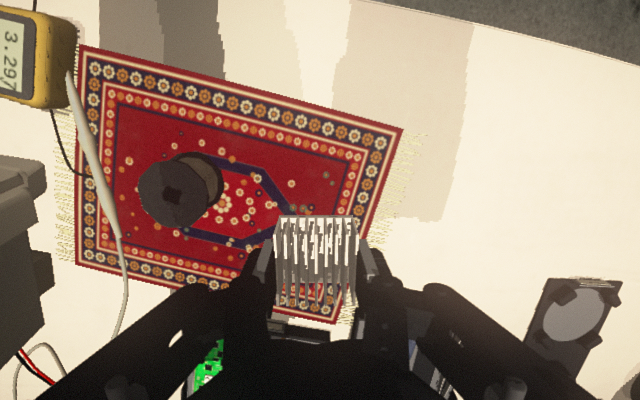

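```bash
python3 -m pendant '[[-1.3,-0.2,0,0.5,1],[-2.6,-0.4,0,1,1],[-3.9,-0.6,0,1.5,1],[-5.2,-0.78,0,1.93,1],[-5.27,-0.78,0,1.93,1]]' && python3 -m pendant '[[0,0,0.9,0,1],[0,0,1.7,0,1],[0,0,1.7,0,1]]'
python3 - <<'E'
from h import *
print(pose()[0],yaw(),go([.6682,.0503,.0115],87.7))
E
```

```text
clock: 17.6
position: [0.6685, 0.0499, 0.0938]
ee_rot: [0.02, 1.0, -0.001, -0.001]
ft_force: [0.1, -0.1, -1.3]
grip_width: 0.451
clock: 17.98
position: [0.664, 0.0499, 0.0257]
ee_rot: [0.02, 1.0, -0.001, -0.003]
ft_force: [0.1, -0.2, -1.7]
grip_width: 0.449
[0.66403886 0.04993369 0.02568802] 177.71206565104785 (array([-0.11,  0.01,  0.35]), np.float64(0.0))
```

```bash
python3 -m pendant '[[-0.08,0.01,0.2,0,1],[-0.08,0.01,0.34,0,1],[-0.08,0.01,0.36,0,1],[-0.08,0.01,0.36,0,1]]'
python3 - <<'E'
from h import *
print(pose()[0],yaw(),manip.get_obs()['ft_force'],go([.6682,.0503,.0115],87.7))
E
```

```text
clock: 18.48
position: [0.6707, 0.0504, 0.0153]
ee_rot: [0.02, 1.0, 0.0, 0.0]
ft_force: [-0.3, -0.2, -0.8]
grip_width: 0.453
[0.67068363 0.05041867 0.01530963] 177.700359912237 [-0.30209609 -0.15867113 -0.82024347] (array([ 0.06, -0.01,  0.1 ]), np.float64(0.0))
```

```bash
python3 -m pendant '[[0.06,0,0.05,0,1],[0.06,0,0.1,0,1],[0.06,0,0.1,0,1],[0.06,0,0.1,0,0.45],[0.06,0,0.1,0,0.4]]' && python3 -m pendant '[[0,0,0,0,0.35],[0,0,-0.8,0,0.35],[0,0,-1.8,0,0.35],[0,0,-2.6,0,0.35]]'
python3 - <<'E'
from h import *
c=get_calibration('wrist'); p,d=camera('wrist'); cv2.imwrite('pics/w15.png',p[:,:,::-1]); np.savez('w15.npz',p=p,d=d,**c)
X=cloud(c,d); T,r=pose(); print(T)
th=np.radians(-2.3); O=np.array([.6666,.0098]); Rm=np.array([[np.cos(th),np.sin(th)],[-np.sin(th),np.cos(th)]])
L=(X[...,:2]-O)@Rm.T; m=(abs(L[...,0])<.04)&(L[...,1]>.01)&(L[...,1]<.075)&(X[...,2]>.022)&(X[...,2]<.04)
q=L[m]; print(q.min(0),q.max(0),(q.min(0)+q.max(0))/2,np.percentile(X[m][:,2],[5,50,95]))
E
```

```text
clock: 19.1
position: [0.6682, 0.0505, 0.0109]
ee_rot: [0.02, 1.0, 0.0, 0.0]
ft_force: [-0.0, 0.6, -0.2]
grip_width: 0.599
clock: 19.6
position: [0.6684, 0.0504, 0.1165]
ee_rot: [0.02, 1.0, 0.0, 0.0]
ft_force: [0.8, 0.1, -0.8]
grip_width: 0.649
[0.67037825 0.0504489  0.12112412]
[-0.02105593  0.01993806] [0.01941676 0.05997183] [-0.00081958  0.03995494] [0.0240929  0.02922636 0.03039118]
```

View pics/w15.png

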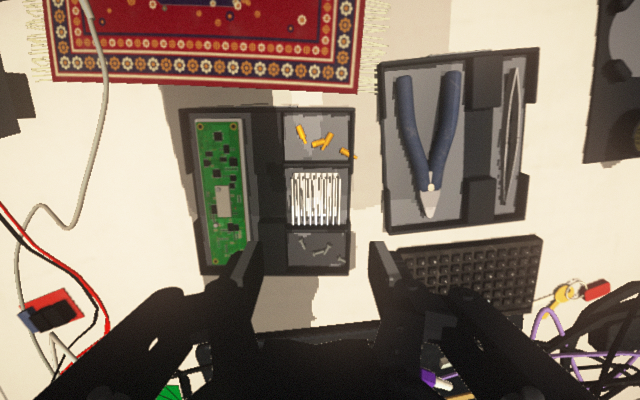

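```bash
python3 - <<'E'
from h import *
for n in ('w13.npz','w14.npz'):
    p,X,c=load(n)
    print('reel',rect(X,(.38,.56,-.15,.02),.036,.05)[0])
B=X.reshape(-1,3); b=B[(B[:,0]>.3)&(B[:,0]<.62)&(B[:,1]<-.05)&(B[:,1]>-.22)&(B[:,2]>.008)&(np.hypot(B[:,0]-.457,B[:,1]+.0575)>.05)]
for x in np.arange(.38,.54,.015):
    k=b[abs(b[:,0]-x)<.0075]; 
    if len(k): j=k[:,1].argmax(); print('x',round(x,3),'max y',k[j].round(3), 'zmax',k[:,2].max().round(3))
print(go([.4567,-.0575,.11],65))
p,X,c=load('w1.npz')
r,P=rect(X,(.45,.68,.25,.42),.0025,.02,big=False);print(r)
# stops of the nest
m=(X[...,2]>.011)&(X[...,2]<.022)&(X[...,0]>.48)&(X[...,0]<.59)&(X[...,1]>.28)&(X[...,1]<.385)
n,l,s,ce=cv2.connectedComponentsWithStats(m.astype(np.uint8))
for i in range(1,n):
    if s[i,4]>15: print(X[l==i].mean(0).round(4),s[i,4])
E
```

```text
reel {'c': (456.6, -57.8), 'size': (51.4, 50.1), 'ang_long': -40.2, 'zmed': 42.4, 'zmax': 43.4, 'n': 4126}
reel {'c': (456.5, -57.5), 'size': (50.9, 49.6), 'ang_long': -38.1, 'zmed': 42.4, 'zmax': 43.4, 'n': 3575}
x 0.38 max y [ 0.387 -0.153  0.013] zmax 0.035
x 0.395 max y [ 0.401 -0.148  0.011] zmax 0.035
x 0.41 max y [ 0.417 -0.143  0.012] zmax 0.034
x 0.425 max y [ 0.432 -0.137  0.011] zmax 0.017
x 0.44 max y [ 0.447 -0.135  0.012] zmax 0.017
x 0.455 max y [ 0.461 -0.13   0.011] zmax 0.065
x 0.47 max y [ 0.476 -0.125  0.013] zmax 0.075
x 0.485 max y [ 0.49  -0.121  0.014] zmax 0.076
x 0.5 max y [ 0.506 -0.119  0.012] zmax 0.077
x 0.515 max y [ 0.522 -0.117  0.013] zmax 0.077
x 0.53 max y [ 0.537 -0.112  0.018] zmax 0.079
(array([ 5.23, -2.91,  0.24]), np.float64(3.78))
{'c': (565.9, 334.4), 'size': (260.9, 118.2), 'ang_long': 13.1, 'zmed': 3.8, 'zmax': 16.8, 'n': 3978}
[0.4962 0.3198 0.0128] 19
[0.5124 0.3038 0.0145] 84
[0.5087 0.3578 0.0147] 71
[0.5623 0.362  0.0145] 69
[0.5671 0.3077 0.0148] 73
```

```bash
python3 -m pendant '[[1.2,-0.5,0,0.7,0.2],[2.4,-1.1,0,1.5,0.1],[3.6,-1.8,0,2.3,0],[4.6,-2.5,0.1,3.1,0],[5.2,-2.91,0.24,3.78,0]]' && python3 -m pendant '[[0,0,0.5,0,0.05],[0,0,0.8,0,0.05]]'
python3 - <<'E'
from h import *
c=get_calibration('wrist'); p,d=camera('wrist'); cv2.imwrite('pics/w16.png',p[:,:,::-1]); np.savez('w16.npz',p=p,d=d,**c)
X=cloud(c,d); T,r=pose(); print(T,yaw(),go([.4566,-.0576,.005],65))
print('reel',rect(X,(.38,.56,-.15,.02),.036,.05)[0])
E
```

```text
clock: 20.27
position: [0.4538, -0.0586, 0.1051]
ee_rot: [0.218, 0.976, 0.0, 0.0]
ft_force: [0.2, -0.1, -0.5]
grip_width: 1.001
clock: 20.52
position: [0.4554, -0.0575, 0.0727]
ee_rot: [0.216, 0.976, 0.0, 0.0]
ft_force: [0.4, 0.7, 0.0]
grip_width: 0.951
[ 0.4548175  -0.05729572  0.07149829] 155.04343103692457 (array([-0.05,  0.01,  1.66]), np.float64(0.01))
reel {'c': (456.6, -57.7), 'size': (50.7, 49.9), 'ang_long': -40.8, 'zmed': 42.4, 'zmax': 43.3, 'n': 4383}
```

View pics/w16.png

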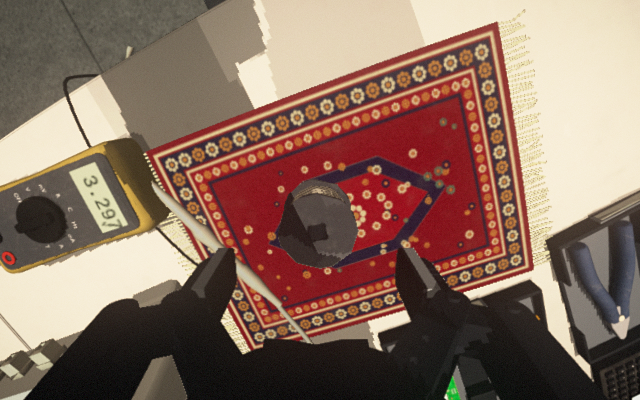

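```bash
python3 -m pendant '[[-0.04,0.01,0.7,0,0.05],[-0.04,0.01,1.4,0,0.05],[-0.04,0.01,1.5,0,0.05],[-0.04,0.01,1.5,0,0.05]]'
python3 - <<'E'
from h import *
print(pose()[0],manip.get_obs()['ft_force'],go([.4566,-.0576,.004],65))
E
```

```text
clock: 21.08
position: [0.4576, -0.0578, 0.0138]
ee_rot: [0.216, 0.976, -0.0, 0.0]
ft_force: [0.8, -0.6, 0.4]
grip_width: 0.946
[ 0.45763271 -0.05784358  0.0137741 ] [ 0.80500063 -0.56318376  0.43012871] (array([ 0.03, -0.01,  0.24]), np.float64(0.0))
```

```bash
python3 -m pendant '[[0.02,0,0.18,0,0.1],[0.02,0,0.18,0,0.5],[0.02,0,0.18,0,1],[0.02,0,0.18,0,1],[0.02,0,0.18,0,1]]' 60 && python3 -m pendant '[[0,0,0,0,1],[0,0,-0.8,0,1],[0,0,-1.8,0,1],[0,0,-2.8,0,1],[0,0,-2.8,0,1]]'
python3 - <<'E'
from h import *
c=get_calibration('wrist'); p,d=camera('wrist'); cv2.imwrite('pics/w17.png',p[:,:,::-1]); np.savez('w17.npz',p=p,d=d,**c)
T,r=pose(); print(T,yaw(),go([.5375,.333,.12],94.2))
X=cloud(c,d); q=r.inv().apply(X.reshape(-1,3)-T); m=(abs(q[:,0])<.04)&(abs(q[:,1])<.024)&(q[:,2]>-.05)&(q[:,2]<-.015); k=q[m]; print(np.percentile(k,[1,50,99],axis=0).round(4))
E
```

```text
clock: 21.7
position: [0.4568, -0.0572, 0.0069]
ee_rot: [0.216, 0.976, 0.0, 0.0]
ft_force: [-3.0, 2.1, 9.9]
grip_width: 0.555
clock: 22.32
position: [0.4582, -0.0574, 0.1208]
ee_rot: [0.216, 0.976, 0.001, 0.002]
ft_force: [-0.2, 0.3, -3.1]
grip_width: 0.561
[ 0.45708933 -0.05729132  0.11897074] 155.02929292764114 (array([ 2.3 ,  9.69, -0.01]), np.float64(-4.86))
[[-0.0246 -0.023  -0.041 ]
 [ 0.0025 -0.     -0.037 ]
 [ 0.0237  0.0234 -0.0166]]
```

View pics/w17.png

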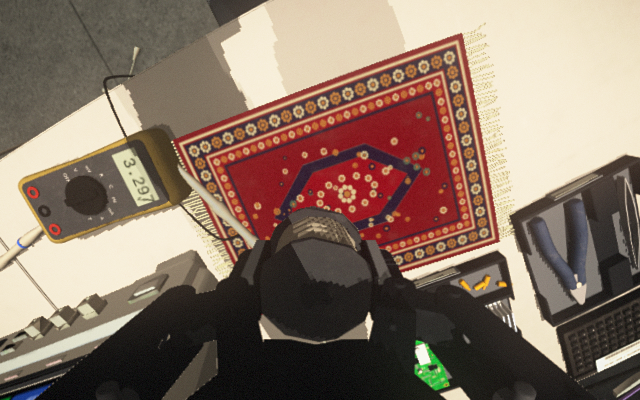

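```bash
python3 -m pendant '[[0.3,1.2,0,-0.6,1],[0.6,2.4,0,-1.3,1],[0.9,3.7,0,-2,1],[1.2,5,0,-2.7,1],[1.5,6.3,0,-3.4,1]]'
python3 - <<'E'
from h import *
T,r=pose(); print(T,yaw(),go([.5375,.333,.11],94.2))
E
```

```text
clock: 23.0
position: [0.5078, 0.1976, 0.1163]
ee_rot: [0.039, 0.999, -0.001, -0.001]
ft_force: [0.2, 0.3, -2.1]
grip_width: 0.553
[0.50780299 0.19762995 0.11634273] 175.55816167478187 (array([-0.48,  3.43,  0.15]), np.float64(-1.44))
```

```bash
python3 -m pendant '[[-0.1,1.2,0,-0.6,1],[-0.3,2.3,0,-1.2,1],[-0.4,3.2,0.1,-1.44,1],[-0.45,3.35,0.15,-1.44,1],[-0.45,3.35,0.15,-1.44,1]]'
python3 - <<'E'
from h import *
c=get_calibration('wrist'); p,d=camera('wrist'); cv2.imwrite('pics/w18.png',p[:,:,::-1]); np.savez('w18.npz',p=p,d=d,**c)
T,r=pose(); print(T,yaw(),go([.5375,.333,.008],94.2))
X=cloud(c,d)
m=(X[...,2]>.011)&(X[...,2]<.022)&(X[...,0]>.48)&(X[...,0]<.59)&(X[...,1]>.28)&(X[...,1]<.385)
n,l,s,ce=cv2.connectedComponentsWithStats(m.astype(np.uint8))
for i in range(1,n):
    if s[i,4]>60: print(X[l==i].mean(0).round(4),s[i,4],ce[i].round())
m=(X[...,2]>.05)&(X[...,2]<.12)&(X[...,0]>.57)&(X[...,0]<.68)&(X[...,1]>.3)&(X[...,1]<.4); print('bottle',X[m].mean(0),X[m].min(0))
E
```

```text
clock: 23.62
position: [0.5365, 0.3276, 0.1103]
ee_rot: [-0.035, 0.999, -0.001, -0.001]
ft_force: [-0.8, -0.3, -2.8]
grip_width: 0.552
[0.53688945 0.32688709 0.1108772 ] -176.014729685182 (array([-0.03,  0.16,  2.57]), np.float64(-0.04))
[0.4956 0.3304 0.013 ] 135 [324. 152.]
[0.5079 0.3586 0.0147] 267 [356. 170.]
[0.5122 0.3043 0.0147] 280 [291. 170.]
[0.558  0.3671 0.0145] 83 [360. 226.]
bottle [0.62085086 0.33883513 0.0837088 ] [0.61805939 0.33099828 0.08249301]
```

View pics/w18.png

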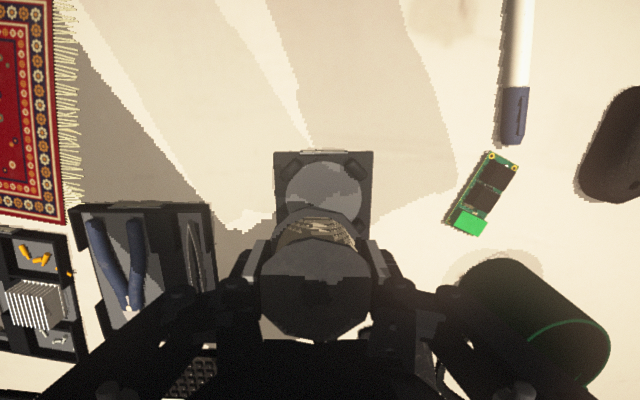

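```bash
python3 - <<'E'
from h import *
p,X,c=load('w1.npz')
m=(X[...,2]>.03)&(X[...,2]<.15)&(X[...,0]>.45)&(X[...,0]<.75)&(X[...,1]>.38)&(X[...,1]<.6); print('mug',X[m].min(0),X[m].max(0))
E
python3 -m pendant '[[-0.01,0.16,0.5,0,1],[-0.01,0.16,1.2,0,1],[-0.01,0.16,1.8,0,1],[-0.01,0.16,1.8,0,1],[-0.01,0.16,1.8,0,1]]'
python3 - <<'E'
from h import *
print(pose()[0],yaw(),go([.5375,.333,.0085],94.2))
E
```

```text
mug [0.45087893 0.47284482 0.03001649] [0.68117183 0.5999855  0.09520203]
clock: 24.3
position: [0.5374, 0.3348, 0.0406]
ee_rot: [-0.035, 0.999, 0.0, 0.0]
ft_force: [0.7, -0.7, -2.0]
grip_width: 0.556
[0.53742164 0.33481669 0.04059812] -175.96726138845773 (array([ 0.  , -0.05,  0.8 ]), np.float64(-0.03))
```

```bash
python3 -m pendant '[[0,-0.05,0.3,0,1],[0,-0.05,0.6,0,1],[0,-0.05,0.76,0,1],[0,-0.05,0.78,0,1],[0,-0.05,0.78,0,1]]'
python3 - <<'E'
from h import *
print(pose()[0],manip.get_obs()['ft_force'],go([.5375,.333,.0085],94.2))
E
```

```text
clock: 24.92
position: [0.5373, 0.3329, 0.0088]
ee_rot: [-0.035, 0.999, 0.0, 0.0]
ft_force: [0.9, -0.7, -2.2]
grip_width: 0.558
[0.53726339 0.33291343 0.00878675] [ 0.88366246 -0.73113543 -2.190078  ] (array([-0.01,  0.  ,  0.01]), np.float64(-0.02))
```

```bash
python3 -m pendant '[[0,0,0.01,0,0.4],[0,0,0.01,0,0.25],[0,0,0.01,0,0.2],[0,0,-0.6,0,0.2],[0,0,-1.4,0,0.2]]' && python3 -m pendant '[[0,0,-1.2,0,0.2],[0.4,-0.3,-2.4,0,0.2],[0.8,-0.6,-3.2,0,0.2],[0.8,-0.6,-3.2,0,0.2]]'
python3 - <<'E'
from h import *
c=get_calibration('wrist'); p,d=camera('wrist'); cv2.imwrite('pics/w19.png',p[:,:,::-1]); np.savez('w19.npz',p=p,d=d,**c)
p2,d2=camera('side'); cv2.imwrite('pics/s19.png',p2[:,:,::-1])
X=cloud(c,d); print(pose()[0])
r,P=rect(X,(.49,.59,.28,.39),.035,.055); print(r)
th=np.radians(4.2); L=np.array([[np.cos(th),np.sin(th)],[-np.sin(th),np.cos(th)]])@(np.array(r['c'])/1000-[.5375,.333]); print(L)
E
```

```text
clock: 25.55
position: [0.5367, 0.3326, 0.065]
ee_rot: [-0.035, 0.999, -0.0, -0.001]
ft_force: [0.5, -0.1, 0.8]
grip_width: 0.802
clock: 26.05
position: [0.5078, 0.3068, 0.1963]
ee_rot: [-0.035, 0.999, 0.002, 0.002]
ft_force: [0.5, -0.3, -1.1]
grip_width: 0.798
[0.50696233 0.30683425 0.19282654]
{'c': (537.3, 332.1), 'size': (50.5, 49.9), 'ang_long': -10.3, 'zmed': 43.6, 'zmax': 44.7, 'n': 1616}
[-0.00026538 -0.00088294]
```

View pics/w19.png

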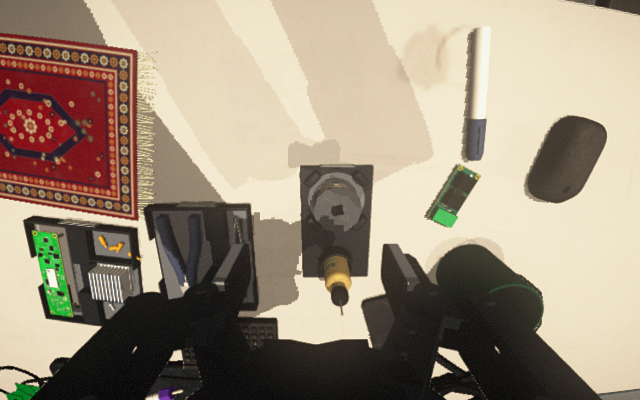

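View pics/s19.png

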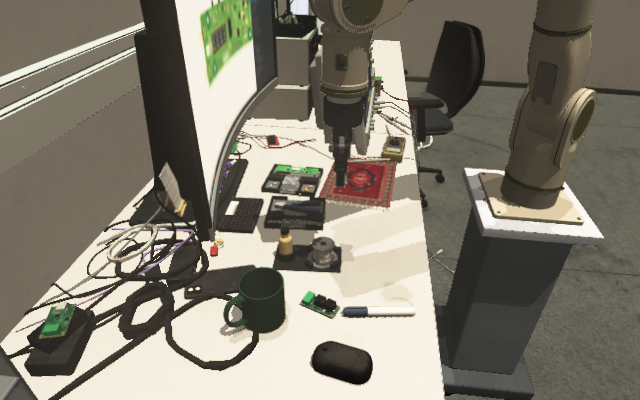

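The wrist view shows the reel in its nest at (336,205) with the bottle behind it at (338,280). The side view shows the bottle upright at (285,243), and all five things are in place. I'm handing in.

```bash
python3 -c "
from workcell import hand_in
print(hand_in())"
```

```text
the job is handed in; nothing more can be done
None
```

All five things are in their own places, and I handed the job in at about 26 s on the clock. No verdict came back, so what follows is from my own checks in the wrist camera's depth pictures, good to about 2 mm. I located the trays in the same pictures.

| Thing | Offset from its bay or nest centre (along x, y) | Height check |
|---|---|---|
| Cutters | x +0.6 mm, y +1.3 mm | highest reading 18.7 mm, against 17 mm expected for flat on the floor |
| Tweezers | x 0 mm, y −0.7 mm | top at 13.6 mm (13 mm expected) |
| Circuit board | x −0.6 mm, y −1.4 mm | board surface at 20.3 mm, flat on the floor |
| Heat sink | x −0.8 mm, y −0.5 mm | top at 30 mm, flat on the floor |
| Reel | x −0.3 mm, y −0.9 mm | top at 44 mm, flat on the floor |

- **Angles:** the cutters and the board measured within about 0.5° of their bays. The tweezers I judged by eye and by their extent in the bay.
- **Flux bottle:** it stood upright in its cup in the last side picture. I judged that by eye and did not measure its tilt.
- **Disagreements:** the cutters' highest reading was 1.7 mm over the expected 17 mm. It was a single maximum rather than a typical height, so I took it as depth noise and did not look closer. An early colour mask for the cutters found almost nothing, so I measured them by height instead.
- **Gripper:** it was clear of everything at the end, with the tool about 0.19 m up.

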